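# Load the bench lapping plate

## Task

Load the lapping machine: with the wooden block in the gripper wipe all brass chips off the lap plate into the tray round it (no fingers on the chips), lay the block back on the bench clear of the machine, and swing the guide ring home over the clean plate. Then pack all valve plugs upright inside the ring, feet flat on the plate, in a hexagonal cluster: one in the middle, the others close round it and spread evenly to carry a weight. Finally set the pressure weight centred and level on their stems, leaving the spray bottle, tape measure and tape roll where they are.

Things in the scene. Friction and masses are not known exactly. Their poses are not given: they have to be found in the camera images.
- lapper: bench lapping machine, fixed: green square tray 290x290 mm, 6 mm walls, rim 40 mm above the bench; in its middle a round steel lap plate 190 mm across, top 46 mm above the bench. Between them a moat at least 44 mm wide, floor about 18 mm above the bench. Origin at bench level under the plate centre; the switch is on the -x side, z up
- plate_center (a point): centre of the lap plate's top face; axes as the machine's
- ring_arm (a joint): swing of the guide-ring arm about an upright pivot post at the machine's (0, +0.120): 0 = home, ring centred over the plate, at its stop; positive = swung counterclockwise seen from above, toward the back left, up to 2.1 rad. Starts at 1.7 to 2.0. Turns with light friction (about 0.12 N m) and stays where it is left
- ring_center (a point): centre of the brass guide ring on that arm, at the height of the plate's top. Ring: 124 mm outside, 112 mm inside, 24 mm high, its underside 1.5 mm above the plate (top edge 71.5 mm above the bench). At home it lies over plate_center
- ring_knob (a point): grip point, on the axis, 94 mm above the bench, of the arm's upright black knob (16 mm diameter, from 74 to 106 mm above the bench; the lug and the ring beside it are at most 71.5 mm high); it stands 76 mm from the ring's centre and swings with the arm
- pivot_top (a point): top of the arm's pivot boss (32 mm diameter, 72 mm above the bench), on the swing axis
- plug_1: valve plug 1, bright metal, 0.2 kg: round body 34 mm diameter and 28 mm high with a flat foot (foot bevelled 1.5x4 mm), then a slim stem 11 mm diameter and 30 mm long on top (58 mm in all). Starts upright on the bench right of the machine. Origin at the centre of the foot, z along the stem. May be absent
- plug_2: valve plug 2, bright metal, 0.2 kg: round body 34 mm diameter and 28 mm high with a flat foot (foot bevelled 1.5x4 mm), then a slim stem 11 mm diameter and 30 mm long on top (58 mm in all). Starts upright on the bench right of the machine. Origin at the centre of the foot, z along the stem. May be absent
- plug_3: valve plug 3, bright metal, 0.2 kg: round body 34 mm diameter and 28 mm high with a flat foot (foot bevelled 1.5x4 mm), then a slim stem 11 mm diameter and 30 mm long on top (58 mm in all). Starts upright on the bench right of the machine. Origin at the centre of the foot, z along the stem. May be absent
- plug_4: valve plug 4, bright metal, 0.2 kg: round body 34 mm diameter and 28 mm high with a flat foot (foot bevelled 1.5x4 mm), then a slim stem 11 mm diameter and 30 mm long on top (58 mm in all). Starts upright on the bench right of the machine. Origin at the centre of the foot, z along the stem. May be absent
- plug_5: valve plug 5, bright metal, 0.2 kg: round body 34 mm diameter and 28 mm high with a flat foot (foot bevelled 1.5x4 mm), then a slim stem 11 mm diameter and 30 mm long on top (58 mm in all). Starts upright on the bench right of the machine. Origin at the centre of the foot, z along the stem. May be absent
- plug_6: valve plug 6, bright metal, 0.2 kg: round body 34 mm diameter and 28 mm high with a flat foot (foot bevelled 1.5x4 mm), then a slim stem 11 mm diameter and 30 mm long on top (58 mm in all). Starts upright on the bench right of the machine. Origin at the centre of the foot, z along the stem. May be absent
- plug_7: valve plug 7, bright metal, 0.2 kg: round body 34 mm diameter and 28 mm high with a flat foot (foot bevelled 1.5x4 mm), then a slim stem 11 mm diameter and 30 mm long on top (58 mm in all). Starts upright on the bench right of the machine. Origin at the centre of the foot, z along the stem. May be absent
- chip_1: brass chip 1, a bent curl about 22x11x6 mm, starts on the lap plate. Origin at its underside. May be absent
- chip_2: brass chip 2, a bent curl about 22x11x6 mm, starts on the lap plate. Origin at its underside. May be absent
- chip_3: brass chip 3, a bent curl about 22x11x6 mm, starts on the lap plate. Origin at its underside. May be absent
- chip_4: brass chip 4, a bent curl about 22x11x6 mm, starts on the lap plate. Origin at its underside. May be absent
- chip_5: brass chip 5, a bent curl about 22x11x6 mm, starts on the lap plate. Origin at its underside. May be absent
- scraper_block: wooden scraper block 45x90x35 mm (x, y, z), origin at the centre of its underside, lying on the bench left of the machine
- pressure_weight: round steel pressure weight 0.8 kg: disc 100 mm diameter and 14 mm thick with an upright knob 18 mm diameter from 14 to 50 mm above its underside. Origin at the centre of the underside; starts on the bench left of the machine
- spray_can: white spray bottle with yellow cap, 54x56x197 mm, bystander; origin at the centre of its underside
- tape_measure: yellow tape measure 41x86x66 mm, bystander; origin at the centre of its underside
- black_tape: roll of black tape 53 mm across and 19 mm high, bystander; origin at the centre of its underside
Things that resemble listed ones, but are neither listed nor needed, are in the scene too. What is shaped like the plug_6 but turquoise is not meant.

How it is judged (in metres and radians):
On the way, in this order (a step that is already met when the one before it is completed fails the run):
1. all chips are off the plate, in the tray, while the ring is still swung aside (z of each of chip_1, chip_2, chip_3, chip_4, chip_5 in the frame of lapper below 0.04 m and x of chip_1 in the frame of lapper between -0.145 and 0.145 m and y of chip_1 in the frame of lapper between -0.145 and 0.145 m and x of chip_2 in the frame of lapper between -0.145 and 0.145 m and y of chip_2 in the frame of lapper between -0.145 and 0.145 m and x of chip_3 in the frame of lapper between -0.145 and 0.145 m and y of chip_3 in the frame of lapper between -0.145 and 0.145 m and x of chip_4 in the frame of lapper between -0.145 and 0.145 m and y of chip_4 in the frame of lapper between -0.145 and 0.145 m and x of chip_5 in the frame of lapper between -0.145 and 0.145 m and y of chip_5 in the frame of lapper between -0.145 and 0.145 m and value of joint ring_arm above 1.3 rad), for 0.2 s.
2. the guide ring is home over the plate (value of joint ring_arm below 0.03 rad), for 0.2 s.
3. all plugs stand upright on the plate inside the ring, one of them in the middle (horizontal distance between each of plug_1, plug_2, plug_3, plug_4, plug_5, plug_6, plug_7 and ring_center below 0.0415 m and angle between each of plug_1, plug_2, plug_3, plug_4, plug_5, plug_6, plug_7's own z axis and vertical below 0.07 rad and z of plug_1 in the frame of plate_center between -0.003 and 0.003 m and z of plug_2 in the frame of plate_center between -0.003 and 0.003 m and z of plug_3 in the frame of plate_center between -0.003 and 0.003 m and z of plug_4 in the frame of plate_center between -0.003 and 0.003 m and z of plug_5 in the frame of plate_center between -0.003 and 0.003 m and z of plug_6 in the frame of plate_center between -0.003 and 0.003 m and z of plug_7 in the frame of plate_center between -0.003 and 0.003 m and horizontal distance between any of plug_1, plug_2, plug_3, plug_4, plug_5, plug_6, plug_7 and ring_center below 0.01 m), for 0.2 s.
At the end, for the whole second after the job is handed in: Chips in the tray below the plate top; ring arm within 0.03 rad of home; all plugs on the plate (3 mm, tilt < 0.07) inside the ring, one within 10 mm of its centre; weight on the stems (55-61 mm above the plate, 15 mm off centre at most, tilt < 0.06); block on the bench off the machine (all of step 3 and z of each of chip_1, chip_2, chip_3, chip_4, chip_5 in the frame of lapper below 0.04 m and x of chip_1 in the frame of lapper between -0.145 and 0.145 m and y of chip_1 in the frame of lapper between -0.145 and 0.145 m and x of chip_2 in the frame of lapper between -0.145 and 0.145 m and y of chip_2 in the frame of lapper between -0.145 and 0.145 m and x of chip_3 in the frame of lapper between -0.145 and 0.145 m and y of chip_3 in the frame of lapper between -0.145 and 0.145 m and x of chip_4 in the frame of lapper between -0.145 and 0.145 m and y of chip_4 in the frame of lapper between -0.145 and 0.145 m and x of chip_5 in the frame of lapper between -0.145 and 0.145 m and y of chip_5 in the frame of lapper between -0.145 and 0.145 m and value of joint ring_arm below 0.03 rad and angle between pressure_weight's own z axis and vertical below 0.06 rad and horizontal distance between pressure_weight and ring_center below 0.015 m and z of pressure_weight in the frame of plate_center between 0.055 and 0.061 m and linear speed of pressure_weight below 0.01 m/s and height (world z) of scraper_block between -0.02 and 0.03 m and contact force between scraper_block and lapper below 0.05 N and horizontal distance between scraper_block and plate_center above 0.15 m); the robot touches nothing.
It fails at once if the fingers touch a chip (contact force between the fingers and chip_1 above 0.5 N or contact force between the fingers and chip_2 above 0.5 N or contact force between the fingers and chip_3 above 0.5 N or contact force between the fingers and chip_4 above 0.5 N or contact force between the fingers and chip_5 above 0.5 N).
It fails at once if a bystander is moved more than 4 cm (distance of any of spray_can, tape_measure, black_tape from where it was at the start of the episode above 0.04 m).
Of plug_1, plug_2, plug_3, plug_4, plug_5, plug_6, plug_7 only 5 to 7 are there at a start; the rules pass over those that are not, and their reading is None.
Of chip_1, chip_2, chip_3, chip_4, chip_5 only 3 to 5 are there at a start; the rules pass over those that are not, and their reading is None.
At some moment in a run one of scraper_block, pressure_weight, plug_1, plug_2, plug_3, plug_4, plug_5, plug_6, plug_7 may be knocked a few centimetres aside while the robot is not near it.
It also fails if it takes over 210 s, if anything falls off the work surface, if the arm or the gripper's body presses on something with over 40 N, if the wrist force passes 120 N, or if a joint passes its speed limit or range.

## Robot

A 6-joint arm with a two-finger parallel gripper is mounted at the origin on a cart in front of the work surface, level with it; the furniture and walls round the work are solid. World frame = base frame: x ahead of the robot, y to its left, z up, the work surface at z = 0. Lengths are in m, angles in degrees, forces in N, time in s.
With the tool pointing down it reaches from about 0.4 to 0.825 m from the base axis. Payload 7 kg.
Tool frame: the origin (TCP) lies midway between the tips of the shut fingers; the grasp point (between the pads) lies 19 mm behind it (hold_point_z is the distance from the TCP to the grasp point, in m); z points along the fingers, y is the line along which they close (so a half turn about z gives the same grasp; the last joint's range is limited). The gripper opens to 88 mm and grips with 3 to 60 N. Pads are 19 mm wide; open, the fingers measure 130 mm over their backs; the gripper's body (78 mm by 193 mm) begins 47 mm behind the grasp point.
Start: joints at [84.001, 20.546, 0.682, 0, -70.136, -16.507], TCP at [0.258, 0.624, 0.227] pointing down, gripper open.
Joint ranges: [-176.03, 176.03], [-82.01, 121.73], [-58.28, 71.71], [-173.87, 95.51], [-174.79, -0.11], [-173.66, 173.66]. Speed limits (degrees/s): [136.94, 136.94, 172.46, 180, 180, 180].

## Interface

Orientations are given as [roll, pitch, yaw] about the fixed x, y, z axes, in that order (R = Rz(yaw) Ry(pitch) Rx(roll)).
In Python, from plant import get_state, capture, close_job, hold_point_z gives the robot as it stands.
- The arm moves only by the shell command python3 -m inch 'ROWS' [FORCE]. ROWS is text: rows parted by semicolons, each of 5 numbers parted by spaces: the shift along the tool's x, y, z normalised to -1 to 1, where 1 is 0.15 m, then the turn about the tool's z normalised to -1 to 1, where 1 is 360 degrees, then the opening, from 0 (shut) to 1 (fully open). In form: tx ty tz spin grip; .... A call has exactly 8 rows; each row shifts and turns the commanded pose from where the row before left it, along the tool's axes as they then stand; what a row does not reach is not made up. A row lasts 1/8 s, in which the tool goes at most 62.5 mm and 10.7 degrees, less where a joint would pass 70% of its speed; a pose out of reach is approached as far as the arm can. A call with a number of a shift or a turn outside -1 to 1 is refused whole. A call with a gripper value outside its range is refused whole. The fingers move at their own pace and stop on an object; FORCE is the grip in N (left out, the last holds). Time passes only in rows, so rows that do not move let the fingers close, or fill a call up. It gives the time, the measured TCP pose, the force, the opening and the grip force at its end, in the units of the state.
- get_state(): the state, without advancing time (a new reading comes with each control period).
- capture(name): name is "scene" or "top" or "wrist"; returns a dict with "color" (420x560x3 uint8, blue, green, red), "mtx" (3x3 intrinsics, pixels), "R" (3x3) and "t" (3): a world point X has camera coordinates R X + t. Camera axes: x right, y down, z forward; pixel columns grow to the right and rows downward; lengths in m; the calibration is good to about 2 mm. The wrist camera is an equidistant fisheye: a pixel r from the principal point sees the ray r / f radians off the axis. A picture is of the moment at which its call begins. There is no depth.
- close_job(): hands the job in; it is judged then, once.
The state is a dict: "time_s": time; "joints": joint angles; "qd": joint speeds; "joint_torque": joint torques, N m; "tcp_pos": TCP position; "eef_rot": TCP orientation; "contact_force": force on the tool from outside, world axes, zero at the start; "moment": the same for the moment, N m; "gripper_width": finger opening in m; "gripper_force": force on a finger pad.
Only numpy, scipy, OpenCV 4.12 (cv2) and the standard library are available. Lean on these libraries where they do the work, as an engineer would, in place of code of your own. Each camera call takes 0.05 s, during which the arm holds its last target. There are 200 camera calls.

## Working session

There is one attempt and no reset: what is moved stays moved. The work goes in short steps, Python scripts to look and compute and a shell command to move; the robot and the scene stay as the last step left them, time stands still between calls to the robot, and variables do not carry over. Pictures are saved under pics/ and viewed, at most 14 in all, crops included, and the job is handed in when it is done.

```bash
ls; mkdir -p pics; python3 - <<'E'
from plant import *
import cv2,numpy as np
s=get_state();print({k:np.round(v,3).tolist() for k,v in s.items()});print(hold_point_z if not callable(hold_point_z) else hold_point_z())
for n in("scene","top"):
    c=capture(n);cv2.imwrite(f"pics/{n}0.png",cv2.resize(c["color"],(800,600),interpolation=cv2.INTER_CUBIC))
    cv2.imwrite(f"/tmp/{n}0raw.png",c["color"])
    np.savez(f"/tmp/{n}.npz",mtx=c["mtx"],R=c["R"],t=c["t"]);print(n,c["mtx"].round(1).tolist(),c["R"].round(3).tolist(),c["t"].round(3).tolist())
E
```

```text
pics
{'time_s': 0.0, 'joints': [84.001, 20.591, 0.636, -0.02, -70.136, -16.505], 'qd': [0.089, -0.026, -0.036, -0.004, 0.034, -0.006], 'joint_torque': [0.001, -58.272, 29.305, 6.997, 0.007, -0.0], 'tcp_pos': [0.258, 0.623, 0.226], 'eef_rot': [179.908, -0.008, -22.51], 'contact_force': [0.501, 0.451, 0.277], 'moment': [0.001, -0.017, -0.041], 'gripper_force': 0.0, 'gripper_width': 0.088}
0.0188
scene [[408.5, 0.0, 274.5], [0.0, 408.5, 205.6], [0.0, 0.0, 1.0]] [[0.531, -0.847, -0.0], [-0.545, -0.341, -0.766], [0.649, 0.407, -0.642]] [-0.35, 0.375, 0.852]
top [[491.1, 0.0, 280.6], [0.0, 491.1, 204.6], [0.0, 0.0, 1.0]] [[-0.028, -1.0, 0.006], [-0.99, 0.027, -0.142], [0.141, -0.01, -0.99]] [-0.037, 0.591, 1.612]
```

View pics/top0.png

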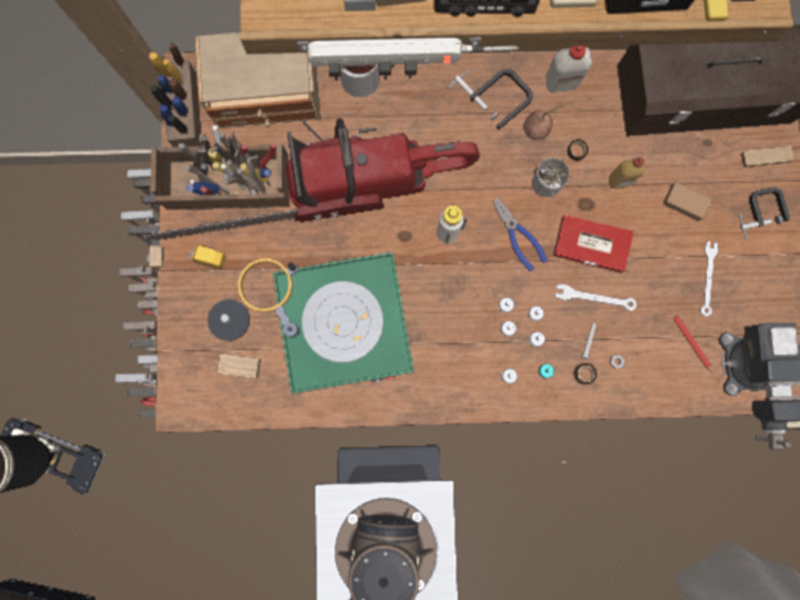

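View pics/scene0.png

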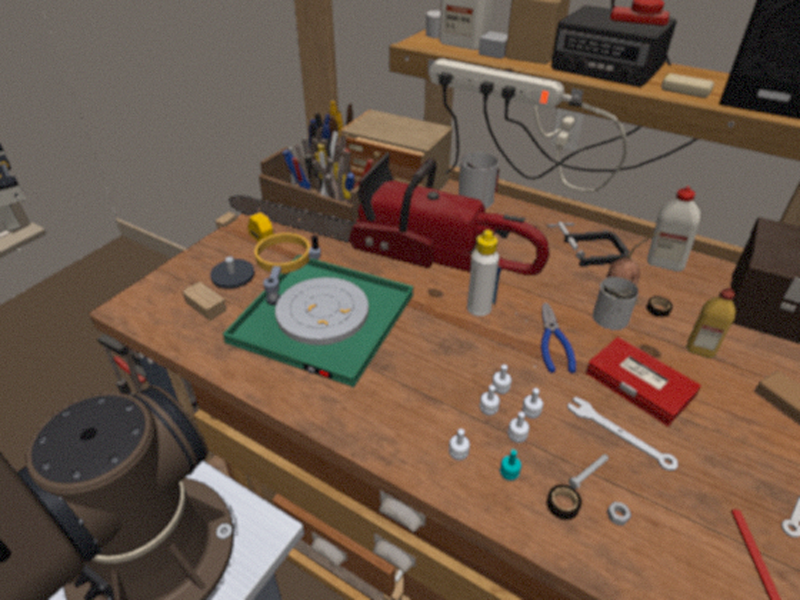

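The top view shows the machine centre near (342,322), the block at (238,366), the weight at (228,319) and the ring at (265,285). The five bright plugs are at (507,304), (537,313), (509,327), (538,339) and (510,376), with the turquoise decoy at (547,371). There are about four chips on the plate. I'll enlarge this area next.

```bash
python3 - <<'E'
import cv2
a=cv2.imread("/tmp/top0raw.png")[165:285,135:400]
cv2.imwrite("pics/crop0.png",cv2.resize(a,None,fx=3,fy=3,interpolation=cv2.INTER_CUBIC))
E
cat >h.py <<'E'
import numpy as np,cv2
from plant import *
def cam(n):
    d=np.load(f"/tmp/{n}.npz");return d["mtx"],d["R"],d["t"]
def ray(c,uv,z,fish=False):
    K,R,t=c
    a=(uv[0]-K[0,2])/K[0,0];b=(uv[1]-K[1,2])/K[1,1]
    if fish:
        r=np.hypot(a,b);d=np.array([a/r*np.sin(r),b/r*np.sin(r),np.cos(r)]) if r>1e-9 else np.array([0,0,1.])
    else: d=np.array([a,b,1])
    o=-R.T@t;w=R.T@d
    return o+w*(z-o[2])/w[2]
def proj(c,X,fish=False):
    K,R,t=c;p=R@np.array(X)+t
    if fish:
        r=np.hypot(p[0],p[1]);th=np.arctan2(r,p[2]);p=np.array([p[0]/r*th,p[1]/r*th,1])
    return K[0,0]*p[0]/p[2]+K[0,2],K[1,1]*p[1]/p[2]+K[1,2]
def wcam(n="wrist"):
    c=capture(n);return c["color"],(np.array(c["mtx"]),np.array(c["R"]),np.array(c["t"]))
def rows(xy,yaw=None,z=None):
    """needed shift in tool axes (units of .15m) and spin units, from the measured pose"""
    s=get_state();y=np.radians(s["eef_rot"][2]);p=s["tcp_pos"]
    dx=np.array([xy[0]-p[0],xy[1]-p[1]])
    # tool down: x_tool=(cos y,sin y), y_tool=(sin y,-cos y)
    tx=dx@[np.cos(y),np.sin(y)]/.15;ty=dx@[np.sin(y),-np.cos(y)]/.15
    out=[round(tx,3),round(ty,3)]
    if z is not None: out.append(round((p[2]-z)/.15,3))
    if yaw is not None:
        out.append(("spin",round(((s["eef_rot"][2]-yaw+180)%360-180)/360,4)))
    return out,np.round(p,4),np.round(s["eef_rot"],2)
E
```

```text
(no output)
```

View pics/crop0.png

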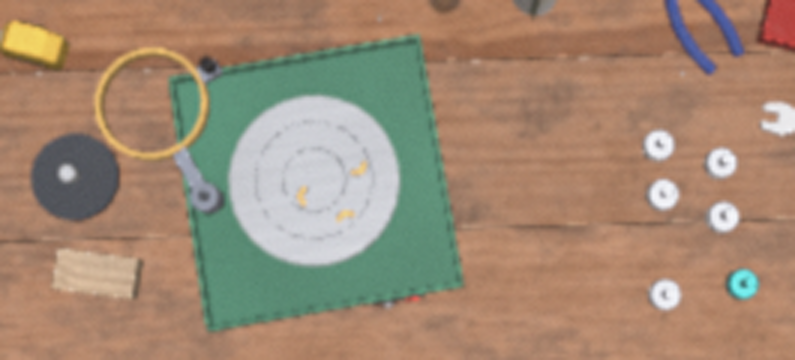

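The crop shows the plate centre at (314,180) and three chips, at (303,195), (345,215) and (360,169). The tray corners are (172,77), (420,38), (462,288) and (208,330). The pivot is at (205,196), the knob at (207,67), the block centre at about (96,273), and the weight knob at (67,173).

```bash
python3 - <<'E'
from h import *
c=cam("top")
P={"plate":(314.5,180.5,.046),"ch1":(303,195,.048),"ch2":(345,215,.048),"ch3":(360,169,.048),"t1":(172,77,.04),"t2":(420,38,.04),"t3":(462,288,.04),"t4":(208,330,.04),"pivot":(206,195,.072),"knob":(207,65,.106),"ring":(152,103,.0715),
"b1":(55,250,.035),"b2":(140,257,.035),"b3":(136,298,.035),"b4":(54,289,.035),"w":(75,177,.014),"wk":(67,172,.05),
"p1":(659,144,.03),"p2":(722,162,.03),"p3":(664,194,.03),"p4":(724,216,.03),"p5":(665,294,.03),"turq":(743,284,.03),"tm":(35,40,.05)}
for k,(u,v,z) in P.items(): 
    X=ray(c,(u/3+135-1/3,v/3+165-1/3),z);print(k,X.round(4),round(float(np.hypot(X[0],X[1])),3))
E
```

```text
plate [0.5249 0.0854 0.046 ] 0.532
ch1 [0.5088 0.0982 0.048 ] 0.518
ch2 [0.4853 0.0521 0.048 ] 0.488
ch3 [0.5361 0.0344 0.048 ] 0.537
t1 [0.6471 0.2445 0.04  ] 0.692
t2 [ 0.6844 -0.0363  0.04  ] 0.685
t3 [ 0.4015 -0.0753  0.04  ] 0.409
t4 [0.3634 0.2057 0.04  ] 0.418
pivot [0.5095 0.2022 0.072 ] 0.548
knob [0.6476 0.1953 0.106 ] 0.676
ring [0.613  0.2612 0.0715] 0.666
b1 [0.4563 0.3758 0.035 ] 0.591
b2 [0.4459 0.2814 0.035 ] 0.527
b3 [0.4008 0.2858 0.035 ] 0.492
b4 [0.4132 0.3765 0.035 ] 0.559
w [0.5396 0.3591 0.014 ] 0.648
wk [0.5415 0.3595 0.05  ] 0.65
p1 [ 0.5572 -0.303   0.03  ] 0.634
p2 [ 0.5348 -0.3731  0.03  ] 0.652
p3 [ 0.5005 -0.3058  0.03  ] 0.586
p4 [ 0.4739 -0.3719  0.03  ] 0.602
p5 [ 0.3889 -0.3013  0.03  ] 0.492
turq [ 0.3975 -0.3889  0.03  ] 0.556
tm [0.6917 0.3965 0.05  ] 0.797
```

```bash
python3 -m inch '.225 .171 0 0 1;.225 .171 0 0 1;.225 .171 0 0 1;.225 .171 0 0 1;.225 .171 0 0 1;.225 .171 0 0 1;.225 .171 0 0 1;.225 .171 0 0 1'
python3 -m inch '0 0 0 .0259 1;0 0 0 .0259 1;0 0 0 .0259 1;0 0 0 .0259 1;0 0 0 .0259 1;0 0 0 .0259 1;0 0 0 .0259 1;0 0 0 .0259 1'
python3 - <<'E'
from h import *
print(rows((.429,.330),-97,.02),np.round(get_state()["joints"],1))
a,c=wcam();cv2.imwrite("pics/w1.png",a);np.savez("/tmp/w1.npz",mtx=c[0],R=c[1],t=c[2]);print(c[0].round(1).tolist())
for X in [(.429,.33,.035),(.5415,.3595,.05)]: print(proj(c,X,True))
ct=cam("top")
print("bottle",ray(ct,(452*.7,238*.7),.0),"ringtape",ray(ct,(586*.7,373*.7),.019),ray(ct,(578*.7,149*.7),.019))
E
```

```text
time_s: 1.1
tcp_pos: [0.4296, 0.3292, 0.2263]
eef_rot: [180.0, 0.0, -22.5]
contact_force: [1.7, 0.3, -0.3]
gripper_width: 0.0875
gripper_force: 0.0
time_s: 2.1
tcp_pos: [0.429, 0.3305, 0.2262]
eef_rot: [180.0, -0.0, -97.4]
contact_force: [0.2, -0.5, 0.1]
gripper_width: 0.0878
gripper_force: 0.0
([np.float64(0.003), np.float64(-0.0), np.float64(1.375), ('spin', np.float64(-0.0011))], array([0.429 , 0.3305, 0.2262]), array([ 1.7997e+02, -3.0000e-02, -9.7410e+01])) [ 58.3   8.  -16.2  -0.  -65.8 -65.7]
[[325.2, 0.0, 279.8], [0.0, 325.2, 207.4], [0.0, 0.0, 1.0]]
(np.float64(279.51035500735213), np.float64(182.77992909051085))
(np.float64(184.3639759714689), np.float64(224.2027733328877))
bottle [ 0.72666389 -0.1831294   0.        ] ringtape [ 0.38922646 -0.48481971  0.019     ] [ 0.93834124 -0.50107466  0.019     ]
```

View pics/w1.png

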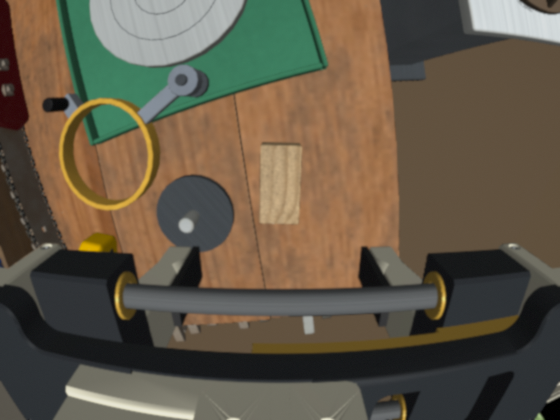

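The block sits at (281,183), matching the prediction of (279.5,183). The weight at (195,212) is close to the finger path, so I'll descend partly closed.

```bash
python3 -m inch '.003 0 .25 0 .72;0 0 .25 0 .72;0 0 .25 0 .72;0 0 .25 0 .72;0 0 .2 0 .72;0 0 .14 0 .72;0 0 .068 0 .72;0 0 0 0 .72' 35
python3 -m inch '0 0 0 0 .3;0 0 0 0 .3;0 0 0 0 .3;0 0 0 0 .3;0 0 0 0 .3;0 0 0 0 .3;0 0 0 0 .3;0 0 0 0 .3' 35
python3 -m inch '0 0 -.1 0 .3;0 0 -.2 0 .3;0 0 -.3 0 .3;0 0 -.3 0 .3;0 0 0 0 .3;0 0 0 0 .3;0 0 0 0 .3;0 0 0 0 .3'
python3 - <<'E'
from h import *
print(rows((.578,.098),0,.09))
a,c=wcam();cv2.imwrite("/tmp/w2.png",a)
E
```

```text
time_s: 3.15
tcp_pos: [0.4291, 0.3299, 0.0149]
eef_rot: [180.0, -0.1, -97.0]
contact_force: [0.3, 0.3, 0.2]
gripper_width: 0.0631
gripper_force: 0.0
time_s: 4.15
tcp_pos: [0.4295, 0.3307, 0.0162]
eef_rot: [-180.0, 0.1, -97.1]
contact_force: [-2.6, -0.8, 6.5]
gripper_width: 0.0446
gripper_force: 34.7
time_s: 5.15
tcp_pos: [0.4289, 0.3297, 0.1494]
eef_rot: [179.9, -0.1, -97.1]
contact_force: [0.4, 0.3, -0.3]
gripper_width: 0.0449
gripper_force: 34.7
([np.float64(1.41), np.float64(-1.177), np.float64(0.396), ('spin', np.float64(-0.2697))], array([0.4289, 0.3297, 0.1494]), array([ 1.7995e+02, -1.1000e-01, -9.7100e+01]))
```

```bash
python3 -m inch '.176 -.147 0 0 .3;.176 -.147 0 0 .3;.176 -.147 0 0 .3;.176 -.147 0 0 .3;.176 -.147 0 0 .3;.176 -.147 0 0 .3;.176 -.147 0 0 .3;.176 -.147 0 0 .3'
python3 -m inch '0 0 0 -.0275 .3;0 0 0 -.0275 .3;0 0 0 -.0275 .3;0 0 0 -.0275 .3;0 0 0 -.0275 .3;0 0 0 -.0275 .3;0 0 0 -.0275 .3;0 0 0 -.0275 .3'
python3 -m inch '0 0 0 -.025 .3;0 0 0 -.0247 .3;0 0 0 0 .3;0 0 0 0 .3;0 0 0 0 .3;0 0 0 0 .3;0 0 0 0 .3;0 0 0 0 .3'
python3 - <<'E'
from h import *
print(rows((.576,.098),0,.062))
a,c=wcam();cv2.imwrite("pics/w2.png",a);np.savez("/tmp/w2.npz",mtx=c[0],R=c[1],t=c[2])
for X in [(.5245,.085,.046),(.509,.098,.046),(.5245-.095,.085,.046),(.536,.034,.048),(.485,.052,.048)]: print(np.round(proj(c,X,True)))
E
```

```text
time_s: 6.2
tcp_pos: [0.5786, 0.0977, 0.1497]
eef_rot: [180.0, -0.0, -97.1]
contact_force: [-0.2, -0.2, 0.2]
gripper_width: 0.0449
gripper_force: 34.7
time_s: 7.2
tcp_pos: [0.578, 0.0987, 0.1497]
eef_rot: [179.9, 0.1, -17.6]
contact_force: [-0.3, 0.1, 0.1]
gripper_width: 0.0449
gripper_force: 34.7
time_s: 8.2
tcp_pos: [0.5782, 0.0988, 0.1504]
eef_rot: [-180.0, -0.0, -0.0]
contact_force: [0.5, -0.4, -0.8]
gripper_width: 0.0453
gripper_force: 34.7
([np.float64(-0.014), np.float64(0.006), np.float64(0.589), ('spin', np.float64(-0.0))], array([0.5782, 0.0988, 0.1504]), array([-1.8e+02, -0.0e+00, -2.0e-02]))
[295. 262.]
[280. 277.]
[293. 342.]
[351. 251.]
[328. 299.]
```

View pics/w2.png

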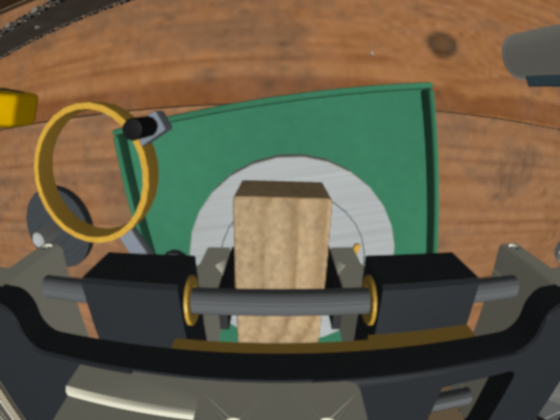

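```bash
python3 -m inch '-.014 .006 .15 0 .3;0 0 .15 0 .3;0 0 .15 0 .3;0 0 .1 0 .3;0 0 .04 0 .3;0 0 0 0 .3;-.05 0 0 0 .3;-.06 0 0 0 .3'
python3 -m inch '-.06 0 0 0 .3;-.06 0 0 0 .3;-.06 0 0 0 .3;-.06 0 0 0 .3;-.06 0 0 0 .3;-.06 0 0 0 .3;-.06 0 0 0 .3;-.06 0 0 0 .3'
python3 -m inch '-.06 0 0 0 .3;-.06 0 0 0 .3;-.05 0 0 0 .3;0 0 0 0 .3;0 0 0 0 .3;0 0 -.15 0 .3;0 0 -.15 0 .3;0 0 0 0 .3'
python3 - <<'E'
from h import *
print(rows((.605,.040),0,.062))
E
```

```text
time_s: 9.25
tcp_pos: [0.5594, 0.098, 0.0622]
eef_rot: [-180.0, -0.1, -0.0]
contact_force: [0.7, 0.3, -0.3]
gripper_width: 0.0445
gripper_force: 34.7
time_s: 10.25
tcp_pos: [0.4875, 0.0982, 0.0622]
eef_rot: [-180.0, -0.1, 0.0]
contact_force: [2.8, 1.2, 5.1]
gripper_width: 0.0448
gripper_force: 34.7
time_s: 11.25
tcp_pos: [0.4612, 0.0978, 0.1073]
eef_rot: [-180.0, 0.0, -0.0]
contact_force: [-0.7, 0.1, -1.1]
gripper_width: 0.0448
gripper_force: 34.8
([np.float64(0.959), np.float64(0.385), np.float64(0.302), ('spin', np.float64(-0.0001))], array([0.4612, 0.0978, 0.1073]), array([-1.7997e+02,  1.0000e-02, -3.0000e-02]))
```

```bash
python3 -m inch '.24 .0965 0 0 .3;.24 .0965 0 0 .3;.24 .0965 0 0 .3;.24 .0965 0 0 .3;0 0 .15 0 .3;0 0 .1 0 .3;0 0 .05 0 .3;0 0 0 0 .3'
python3 -m inch '-.06 0 0 0 .3;-.06 0 0 0 .3;-.06 0 0 0 .3;-.06 0 0 0 .3;-.06 0 0 0 .3;-.06 0 0 0 .3;-.06 0 0 0 .3;-.06 0 0 0 .3'
python3 -m inch '-.06 0 0 0 .3;-.06 0 0 0 .3;-.06 0 0 0 .3;-.06 0 0 0 .3;-.06 0 0 0 .3;-.06 0 0 0 .3;-.06 0 0 0 .3;-.05 0 0 0 .3'
python3 -m inch '-.04 0 0 0 .3;0 0 0 0 .3;0 0 -.2 0 .3;0 0 -.3 0 .3;0 0 -.3 0 .3;0 .3 0 0 .3;0 .3 0 0 .3;0 .3 0 0 .3'
python3 - <<'E'
from h import *
print(rows((.605,.040),0,.062))
a,c=wcam("top");cv2.imwrite("/tmp/t1.png",a)
cv2.imwrite("pics/t1.png",cv2.resize(a[165:285,135:400],None,fx=3,fy=3,interpolation=cv2.INTER_CUBIC))
E
```

```text
time_s: 12.25
tcp_pos: [0.6051, 0.04, 0.0619]
eef_rot: [180.0, 0.1, 0.0]
contact_force: [-0.8, -1.3, 1.7]
gripper_width: 0.0446
gripper_force: 34.8
time_s: 13.25
tcp_pos: [0.5338, 0.0401, 0.062]
eef_rot: [-180.0, -0.0, 0.0]
contact_force: [2.3, 0.0, 2.0]
gripper_width: 0.0448
gripper_force: 34.8
time_s: 14.25
tcp_pos: [0.4631, 0.04, 0.062]
eef_rot: [-180.0, -0.0, 0.0]
contact_force: [3.7, 0.3, 4.0]
gripper_width: 0.0447
gripper_force: 34.8
time_s: 15.25
tcp_pos: [0.4552, -0.096, 0.1806]
eef_rot: [-180.0, 0.2, -0.0]
contact_force: [1.0, 0.4, -0.7]
gripper_width: 0.0447
gripper_force: 34.8
([np.float64(0.998), np.float64(-0.907), np.float64(0.791), ('spin', np.float64(-0.0))], array([ 0.4552, -0.096 ,  0.1806]), array([-1.7996e+02,  2.2000e-01, -1.0000e-02]))
```

View pics/t1.png

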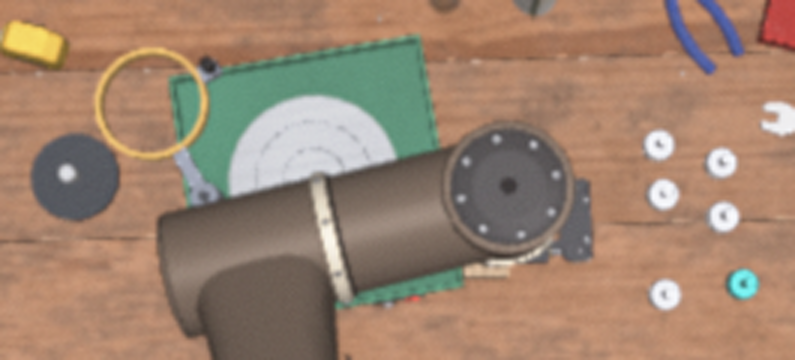

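The arm hides the plate in this view, so I'll move left, turn, and look with the wrist camera.

```bash
python3 -m inch '-.01 -.265 -.04 0 .3;-.01 -.265 -.04 0 .3;-.01 -.265 -.04 0 .3;-.01 -.265 -.04 0 .3;-.01 -.265 -.04 0 .3;-.01 -.265 -.04 0 .3;-.01 -.265 -.04 0 .3;-.01 -.265 -.04 0 .3'
python3 -m inch '0 0 0 .0275 .3;0 0 0 .0275 .3;0 0 0 .0275 .3;0 0 0 .0275 .3;0 0 0 .0275 .3;0 0 0 .0275 .3;0 0 0 .0275 .3;0 0 0 .0275 .3'
python3 -m inch '0 0 0 .025 .3;0 0 0 .0247 .3;0 0 0 0 .3;0 0 0 0 .3;0 0 0 0 .3;0 0 0 0 .3;0 0 0 0 .3;0 0 0 0 .3'
python3 - <<'E'
from h import *
print(rows((.429,.330),-97,.018))
a,c=wcam();cv2.imwrite("/tmp/w3.png",a);np.savez("/tmp/w3.npz",mtx=c[0],R=c[1],t=c[2])
cv2.imwrite("pics/w3.png",cv2.resize(a[0:300,80:480],None,fx=2,fy=2))
for X in [(.5245,.085,.046)]: print(np.round(proj(c,X,True)))
E
```

```text
time_s: 16.3
tcp_pos: [0.4436, 0.2234, 0.2285]
eef_rot: [179.9, 0.2, -0.0]
contact_force: [0.2, -0.4, -0.9]
gripper_width: 0.0448
gripper_force: 34.8
time_s: 17.3
tcp_pos: [0.4437, 0.222, 0.2281]
eef_rot: [179.7, -0.1, -79.6]
contact_force: [-0.5, 0.0, -0.5]
gripper_width: 0.0448
gripper_force: 34.8
time_s: 18.3
tcp_pos: [0.4456, 0.223, 0.2299]
eef_rot: [180.0, 0.0, -97.1]
contact_force: [-0.3, 1.2, -0.5]
gripper_width: 0.0447
gripper_force: 34.8
([np.float64(-0.694), np.float64(0.198), np.float64(1.413), ('spin', np.float64(-0.0002))], array([0.4456, 0.223 , 0.2299]), array([180.  ,   0.  , -97.09]))
[189.  69.]
```

View pics/w3.png

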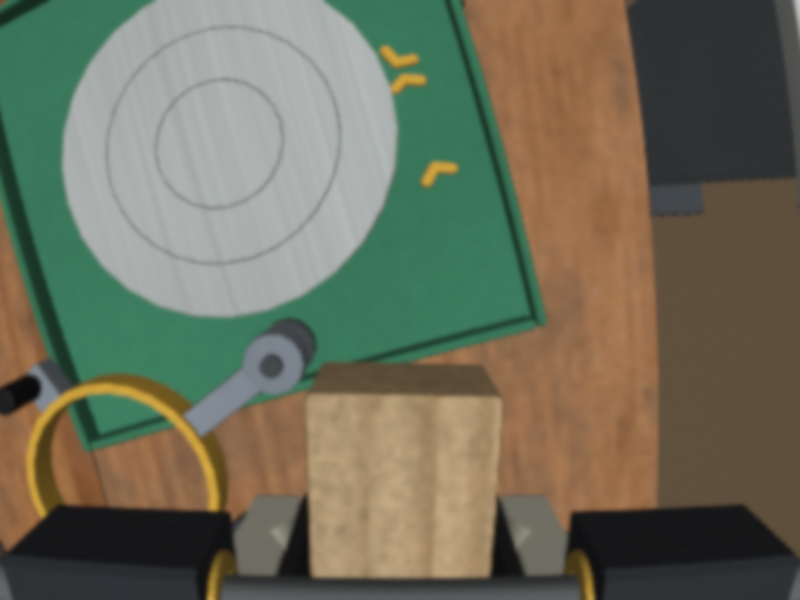

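All three chips lie in the moat, at crop positions (400,57), (408,82) and (438,172). I'll check that these radii fit the moat floor, then lay the block down.

```bash
python3 - <<'E'
from h import *
c=cam("w3")
for p in [(392,90),(383,48),(405,80),(395,140),(425,183)]:
  for z in (.018,.046):
    X=ray(c,(p[0]/2+80,p[1]/2),z,True);print(p,z,X[:2].round(4),round(float(np.hypot(X[0]-.5245,X[1]-.085)),4))
E
python3 -m inch '-.175 .05 0 0 .3;-.175 .05 0 0 .3;-.175 .05 0 0 .3;-.17 .048 0 0 .3;0 0 .25 0 .3;0 0 .25 0 .3;0 0 .25 0 .3;0 0 .25 0 .3'
python3 -m inch '0 0 .25 0 .3;0 0 .1 0 .3;0 0 .045 0 .3;0 0 .02 0 .3;0 0 0 0 .3;0 0 0 0 .72;0 0 0 0 .72;0 0 0 0 .72'
python3 -m inch '0 0 -.15 0 .72;0 0 -.25 0 .72;0 0 -.25 0 .72;0 0 -.25 0 .72;0 0 0 0 .5;0 0 0 0 .5;0 0 0 0 .5;0 0 0 0 .5'
python3 - <<'E'
from h import *
print(rows((.6476,.1953),0,.09),get_state()["joints"])
c=capture("top");cv2.imwrite("/tmp/t2.png",c["color"])
cv2.imwrite("pics/t2.png",cv2.resize(c["color"][165:285,135:400],None,fx=3,fy=3,interpolation=cv2.INTER_CUBIC))
E
```

```text
(392, 90) 0.018 [0.4304 0.0686] 0.0955
(392, 90) 0.046 [0.4308 0.0742] 0.0943
(383, 48) 0.018 [0.4323 0.0429] 0.1013
(383, 48) 0.046 [0.4325 0.0504] 0.0983
(405, 80) 0.018 [0.4225 0.0636] 0.1042
(405, 80) 0.046 [0.4235 0.0695] 0.1022
(395, 140) 0.018 [0.4324 0.0979] 0.093
(395, 140) 0.046 [0.4326 0.1012] 0.0933
(425, 183) 0.018 [0.4188 0.1244] 0.1128
(425, 183) 0.046 [0.42   0.1257] 0.1121
time_s: 19.35
tcp_pos: [0.429, 0.3307, 0.0788]
eef_rot: [-180.0, 0.0, -97.1]
contact_force: [-0.2, 0.9, -0.9]
gripper_width: 0.0446
gripper_force: 34.8
time_s: 20.35
tcp_pos: [0.4291, 0.3303, 0.018]
eef_rot: [-180.0, 0.0, -97.1]
contact_force: [0.2, -0.0, -0.1]
gripper_width: 0.0626
gripper_force: 0.0
time_s: 21.35
tcp_pos: [0.4287, 0.3298, 0.1517]
eef_rot: [180.0, -0.1, -97.1]
contact_force: [-0.1, 0.6, -0.2]
gripper_width: 0.044
gripper_force: 0.0
([np.float64(0.709), np.float64(-1.559), np.float64(0.411), ('spin', np.float64(-0.2697))], array([0.4287, 0.3298, 0.1517]), array([ 1.7995e+02, -9.0000e-02, -9.7100e+01])) [ 5.83330993e+01  1.16454444e+01 -2.22107600e+01 -4.59392351e-03
 -5.62462442e+01 -6.54330462e+01]
```

View pics/t2.png

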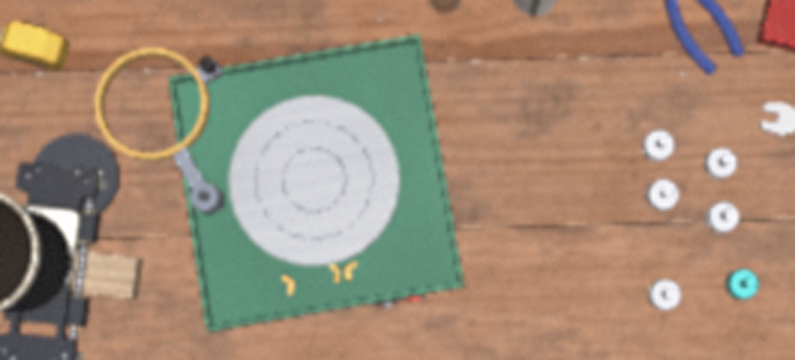

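The chips are in the moat, at (288,285), (335,272) and (350,271), and the block is down on the bench. Next I'll move to the knob.

```bash
python3 -m inch '.089 -.196 0 0 .5;.089 -.196 0 0 .5;.089 -.196 0 0 .5;.089 -.196 0 0 .5;.089 -.196 0 0 .5;.089 -.196 0 0 .5;.089 -.196 0 0 .5;.089 -.196 0 0 .5'
python3 -m inch '0 0 0 -.0275 .6;0 0 0 -.0275 .6;0 0 0 -.0275 .6;0 0 0 -.0275 .6;0 0 0 -.0275 .6;0 0 0 -.0275 .6;0 0 0 -.0275 .6;0 0 0 -.0275 .6'
python3 -m inch '0 0 0 -.0275 .7;0 0 0 0 .7;0 0 0 0 .7;0 0 0 0 .7;0 0 0 0 .7;0 0 0 0 .7;0 0 0 0 .7;0 0 0 0 .7'
python3 - <<'E'
from h import *
print(rows((.649,.195),-8,.08),np.round(get_state()["joints"],1))
a,c=wcam();np.savez("/tmp/w4.npz",mtx=c[0],R=c[1],t=c[2])
cv2.imwrite("pics/w4.png",cv2.resize(a[0:300,80:480],None,fx=2,fy=2))
for X in [(.649,.195,.106),(.509,.203,.072)]: print(np.round((np.array(proj(c,X,True))-[80,0])*2))
E
```

```text
time_s: 22.4
tcp_pos: [0.6499, 0.1944, 0.1519]
eef_rot: [180.0, -0.0, -97.1]
contact_force: [-0.6, -0.1, 0.4]
gripper_width: 0.044
gripper_force: 0.0
time_s: 23.4
tcp_pos: [0.649, 0.195, 0.1518]
eef_rot: [179.9, 0.0, -17.6]
contact_force: [-0.1, -0.9, 0.1]
gripper_width: 0.0526
gripper_force: 0.0
time_s: 24.4
tcp_pos: [0.6492, 0.1951, 0.1526]
eef_rot: [-180.0, -0.0, -8.0]
contact_force: [0.9, 0.8, -0.5]
gripper_width: 0.0616
gripper_force: 0.0
([np.float64(-0.001), np.float64(0.001), np.float64(0.484), ('spin', np.float64(-0.0))], array([0.6492, 0.1951, 0.1526]), array([-180.,   -0.,   -8.])) [ 33.2  23.7  -4.5   0.  -61.8  48.8]
[398. 462.]
[423. 702.]
```

View pics/w4.png

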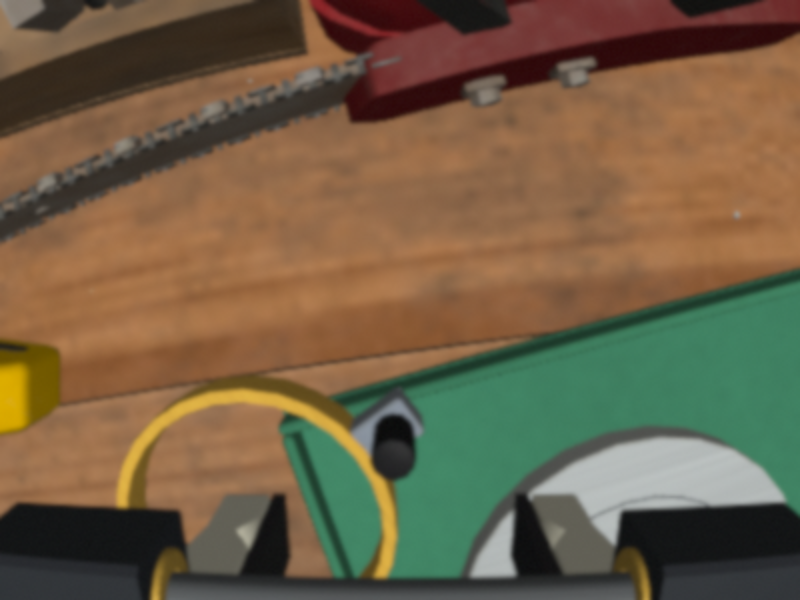

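```bash
python3 -m inch '0 -.005 .15 0 .6;0 0 .15 0 .6;0 0 .12 0 .6;0 0 .064 0 .6;0 0 0 0 .1;0 0 0 0 .1;0 0 0 0 .1;0 0 0 0 .1' 12
python3 -m inch '0 .0765 0 .01288 .1;0 .0765 0 .01288 .1;0 .0765 0 .01288 .1;0 .0765 0 .01288 .1;0 .0765 0 .01288 .1;0 .0765 0 .01288 .1;0 .0765 0 .01288 .1;0 .0765 0 .01288 .1'
python3 - <<'E'
from h import *
s=get_state();p=s["tcp_pos"];d=np.array(p[:2])-[.509,.203];print(np.hypot(*d),np.degrees(np.arctan2(d[1],d[0])))
E
```

```text
time_s: 25.45
tcp_pos: [0.6496, 0.196, 0.0807]
eef_rot: [-180.0, -0.0, -8.0]
contact_force: [0.8, 1.4, 2.1]
gripper_width: 0.0181
gripper_force: 0.3
time_s: 26.45
tcp_pos: [0.6145, 0.1126, 0.0806]
eef_rot: [-179.8, -0.2, -45.2]
contact_force: [10.2, -6.5, -4.9]
gripper_width: 0.0153
gripper_force: 12.0
0.13893059466257635 -40.57666545714331
```

```bash
python3 -m inch '.012 .0765 0 .01288 .1;0 .0765 0 .01288 .1;0 .0765 0 .01288 .1;0 .0765 0 .01288 .1;0 .0765 0 .01288 .1;0 .0765 0 .01288 .1;0 .0765 0 .01288 .1;0 .0765 0 .01288 .1'
python3 - <<'E'
from h import *
s=get_state();p=s["tcp_pos"];d=np.array(p[:2])-[.509,.203];print(np.hypot(*d),np.degrees(np.arctan2(d[1],d[0])))
E
```

```text
time_s: 27.45
tcp_pos: [0.5346, 0.0673, 0.0806]
eef_rot: [-180.0, -0.1, -82.3]
contact_force: [3.1, -9.1, 0.5]
gripper_width: 0.0158
gripper_force: 12.0
0.13805257403303184 -79.3198966830347
```

```bash
python3 -m inch '.02 .0765 0 .01288 .1;0 .0765 0 .01288 .1;0 .0765 0 .01288 .1;0 .0765 0 .01288 .1;0 .0765 0 .01288 .1;0 .0765 0 .01288 .1;0 .0765 0 .01288 .1;0 0 0 0 .1'
python3 - <<'E'
from h import *
s=get_state();p=s["tcp_pos"];d=np.array(p[:2])-[.509,.203];print(np.hypot(*d),np.degrees(np.arctan2(d[1],d[0])))
E
python3 -m inch '0 .025 0 .004 .1;0 .02 0 .003 .1;0 0 0 0 .1;0 0 0 0 .1;0 0 0 0 .1;0 0 0 0 .1;0 0 0 0 .1;0 0 0 0 .1'
python3 - <<'E'
from h import *
s=get_state();p=s["tcp_pos"];d=np.array(p[:2])-[.509,.203];print(np.hypot(*d),np.degrees(np.arctan2(d[1],d[0])))
E
```

```text
time_s: 28.45
tcp_pos: [0.456, 0.075, 0.0805]
eef_rot: [-180.0, 0.1, -114.6]
contact_force: [-0.0, 0.4, -0.1]
gripper_width: 0.0154
gripper_force: 12.0
0.13857407887728615 -112.49859412728829
time_s: 29.45
tcp_pos: [0.4511, 0.0771, 0.0805]
eef_rot: [-179.9, 0.0, -117.1]
contact_force: [4.6, -4.9, 1.3]
gripper_width: 0.0154
gripper_force: 12.0
0.13855948798782164 -114.70151750760728
```

```bash
python3 -m inch '0 .007 0 0 .1;0 0 0 0 .1;0 .007 0 0 .1;0 0 0 0 .1;0 0 0 0 .1;0 0 0 0 .1;0 0 0 0 .1;0 0 0 0 .1'
python3 -m inch '0 0 0 0 .35;0 0 0 0 .35;0 0 0 0 .35;0 0 -.2 0 .5;0 0 -.3 0 .5;0 0 -.3 0 .5;0 0 -.1 0 .5;0 0 0 0 .5'
python3 - <<'E'
from h import *
print(rows((.3889,-.3013),None,.2),np.round(get_state()["joints"],1))
a,c=wcam();cv2.imwrite("/tmp/w5.png",a);np.savez("/tmp/w5.npz",mtx=c[0],R=c[1],t=c[2])
E
```

```text
time_s: 30.45
tcp_pos: [0.4509, 0.0773, 0.0806]
eef_rot: [-179.7, 0.0, -117.1]
contact_force: [18.0, -14.2, -7.4]
gripper_width: 0.0157
gripper_force: 12.0
time_s: 31.45
tcp_pos: [0.4481, 0.0787, 0.2156]
eef_rot: [-180.0, 0.1, -117.2]
contact_force: [-0.3, 0.0, -0.7]
gripper_width: 0.044
gripper_force: 0.0
([np.float64(2.434), np.float64(-0.805), np.float64(0.104)], array([0.4481, 0.0787, 0.2156]), array([-1.7997e+02,  1.0000e-01, -1.1716e+02])) [ 34.9  -0.3 -26.8  -0.  -63.4 -62. ]
```

The ring is on its stop: the push force rose to 23 N with no motion. Now I'll turn to yaw -90 and view the plugs.

```bash
python3 -m inch '0 0 0 -.0252 .5;0 0 0 -.0252 .5;0 0 0 -.025 .5;.2 -.03 -.02 0 .4;.25 -.04 -.02 0 .4;.25 -.04 -.02 0 .3;.25 -.04 -.02 0 .3;.25 -.04 -.02 0 .3'
python3 -m inch '.25 -.04 0 0 .3;.25 -.04 0 0 .3;.2 -.04 0 0 .3;0 0 0 0 .3;0 0 0 0 .3;0 0 0 0 .3;0 0 0 0 .3;0 0 0 0 .3'
python3 - <<'E'
from h import *
print(rows((.5,-.22),-90,.23))
a,c=wcam();cv2.imwrite("/tmp/w6.png",a);np.savez("/tmp/w6.npz",mtx=c[0],R=c[1],t=c[2])
cv2.imwrite("pics/w6.png",cv2.resize(a[0:300,80:480],None,fx=2,fy=2))
for X in [(.557,-.303,.058),(.535,-.373,.058),(.5005,-.306,.058),(.474,-.372,.058),(.389,-.301,.058),(.3975,-.389,.058)]: print(np.round((np.array(proj(c,X,True))-[80,0])*2))
E
```

```text
time_s: 32.5
tcp_pos: [0.4756, -0.1029, 0.2281]
eef_rot: [179.8, -0.0, -90.0]
contact_force: [0.8, 0.3, -0.7]
gripper_width: 0.0265
gripper_force: 0.0
time_s: 33.5
tcp_pos: [0.4945, -0.2063, 0.2302]
eef_rot: [-180.0, 0.0, -90.0]
contact_force: [-0.7, -0.4, -0.0]
gripper_width: 0.0266
gripper_force: 0.0
([np.float64(0.092), np.float64(-0.037), np.float64(0.001), ('spin', np.float64(0.0001))], array([ 0.4945, -0.2063,  0.2302]), array([-179.98,    0.  ,  -89.97]))
[276. 190.]
[319.  55.]
[387. 182.]
[440.  56.]
[604. 199.]
[588.  35.]
```

View pics/w6.png

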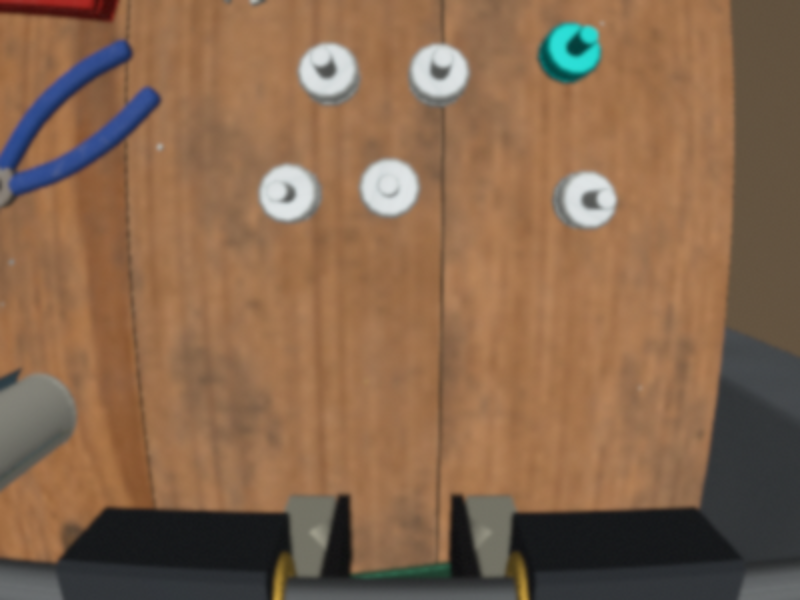

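The stem tops are at (278,192), (322,57), (388,185), (442,57) and (604,199), within 3 px of prediction. I'll refine these, and fit the ring centre by colour from the previous wrist frame.

```bash
python3 - <<'E'
from h import *
c=cam("w6")
for p in [(278,192),(322,57),(388,185),(442,57),(604,199)]:
    print(ray(c,(p[0]/2+80,p[1]/2),.058,True)[:2].round(4))
from scipy.optimize import least_squares
def fit(img,c,fish):
    h=cv2.cvtColor(img,cv2.COLOR_BGR2HSV);m=cv2.inRange(h,(15,120,90),(32,255,255))
    n,l,st,_=cv2.connectedComponentsWithStats(m)
    for i in np.argsort(-st[1:,4])[:4]+1:
        if st[i,4]<60: continue
        ct=max(cv2.findContours((l==i).astype(np.uint8),0,1)[0],key=len)
        hull=cv2.convexHull(ct)[:,0]
        P=np.array([ray(c,p,.0715,fish)[:2] for p in hull])
        r=least_squares(lambda q:np.hypot(P[:,0]-q[0],P[:,1]-q[1])-q[2],[*P.mean(0),.06],loss="soft_l1",f_scale=.001)
        print(st[i],r.x.round(4),np.abs(r.fun).mean().round(5))
fit(cv2.imread("/tmp/w5.png"),cam("w5"),True)
a,ct=wcam("top");fit(a,ct,False)
E
```

```text
[ 0.5558 -0.302 ]
[ 0.5332 -0.372 ]
[ 0.5001 -0.3043]
[ 0.4732 -0.3714]
[ 0.3888 -0.3009]
[ 171  324  302   29 3149] [-1.8611 -4.3158  5.1651] 0.00438
[ 160  173  116  111 1849] [0.5237 0.0857 0.0615] 0.00091
[366 278  10  48 261] [0.4668 0.2201 0.0636] 0.00146
[185 278   9  48 257] [0.5513 0.1782 0.0653] 0.00149
[397   0  72  15 405] [ 1.1435 -0.6022  0.1601] 0.007
[492   0  34  15 352] [ 1.2726 -0.8746  0.0565] 0.00824
[134 172  24  16 276] [0.6755 0.3908 0.035 ] 0.00434
[264   3  41  15 240] [ 1.3182 -0.0843  0.0728] 0.00674
```

```bash
python3 -m inch '.218 -.012 0 0 .3;.218 -.012 0 0 .3;.217 -.013 .15 0 .3;0 0 .25 0 .3;0 0 .25 0 .3;0 0 .25 0 .3;0 0 .2 0 .3;0 0 .15 0 .3' 25
python3 -m inch '0 0 .071 0 .3;0 0 0 0 .3;0 0 0 0 .05;0 0 0 0 .05;0 0 0 0 .05;0 0 0 0 .05;0 0 0 0 .05;0 0 0 0 .05'
python3 -m inch '0 0 -.1 0 .05;0 0 -.2 0 .05;0 0 -.25 0 .05;0 0 -.237 0 .05;-.15 -.02 0 0 .05;-.3 -.02 0 0 .05;-.3 -.02 0 0 .05;-.3 -.02 0 0 .05'
python3 -m inch '-.3 -.02 0 0 .05;-.3 -.02 0 0 .05;-.3 -.02 0 0 .05;-.3 -.02 0 0 .05;-.25 0 0 0 .05;-.1 0 0 0 .05;0 0 0 0 .05;0 0 0 0 .05'
python3 - <<'E'
from h import *
print(rows((.5243,.0858),-90,.0795))
E
```

```text
time_s: 34.6
tcp_pos: [0.4995, -0.3045, 0.0411]
eef_rot: [179.9, 0.0, -90.0]
contact_force: [0.0, -0.1, -0.2]
gripper_width: 0.0266
gripper_force: 0.0
time_s: 35.6
tcp_pos: [0.5007, -0.3049, 0.0328]
eef_rot: [-179.9, -0.0, -90.0]
contact_force: [-0.1, 0.3, 5.4]
gripper_width: 0.0102
gripper_force: 25.0
time_s: 36.6
tcp_pos: [0.5114, -0.1459, 0.1504]
eef_rot: [180.0, 0.0, -90.1]
contact_force: [0.8, 0.4, -2.6]
gripper_width: 0.0104
gripper_force: 25.0
time_s: 37.6
tcp_pos: [0.5237, 0.0845, 0.15]
eef_rot: [180.0, -0.0, -90.0]
contact_force: [0.1, -1.4, -2.7]
gripper_width: 0.01
gripper_force: 25.0
([np.float64(-0.009), np.float64(-0.004), np.float64(0.47), ('spin', np.float64(-0.0001))], array([0.5237, 0.0845, 0.15  ]), array([ 1.7997e+02, -1.0000e-02, -9.0050e+01]))
```

```bash
python3 -m inch '-.009 -.004 .1 0 .05;0 0 .15 0 .05;0 0 .12 0 .05;0 0 .07 0 .05;0 0 .035 0 .05;0 0 0 0 .05;0 0 0 0 .05;0 0 0 0 .3'
python3 -m inch '0 0 0 0 .3;0 0 0 0 .3;0 0 0 0 .3;0 0 -.1 0 .3;0 0 -.2 0 .3;0 0 -.18 0 .3;.15 -.01 0 0 .3;.25 -.02 0 0 .3'
python3 -m inch '.3 -.02 0 0 .3;.3 -.03 0 0 .3;.3 -.03 0 0 .3;.3 -.03 0 0 .3;.3 -.03 0 0 .3;.3 -.03 0 0 .3;.25 -.01 0 0 .3;.135 0 0 0 .3'
python3 - <<'E'
from h import *
print(rows((.5558,-.302),-90,.032))
E
```

```text
time_s: 38.6
tcp_pos: [0.525, 0.0868, 0.079]
eef_rot: [-180.0, 0.0, -90.0]
contact_force: [0.2, -1.0, 0.3]
gripper_width: 0.0155
gripper_force: 0.0
time_s: 39.6
tcp_pos: [0.5298, 0.0269, 0.1525]
eef_rot: [-179.9, 0.0, -89.9]
contact_force: [0.0, -0.9, -0.8]
gripper_width: 0.0262
gripper_force: 0.0
time_s: 40.6
tcp_pos: [0.556, -0.303, 0.1515]
eef_rot: [-180.0, -0.0, -90.1]
contact_force: [-0.6, -0.6, -0.0]
gripper_width: 0.0262
gripper_force: 0.0
([np.float64(-0.006), np.float64(0.001), np.float64(0.796), ('spin', np.float64(-0.0003))], array([ 0.556 , -0.303 ,  0.1515]), array([-1.7997e+02, -2.0000e-02, -9.0100e+01]))
```

```bash
python3 -m inch '-.006 0 .2 0 .3;0 0 .25 0 .3;0 0 .2 0 .3;0 0 .1 0 .3;0 0 .043 0 .3;0 0 0 0 .3;0 0 0 0 .05;0 0 0 0 .05'
python3 -m inch '0 0 0 0 .05;0 0 0 0 .05;0 0 0 0 .05;0 0 0 0 .05;0 0 -.1 0 .05;0 0 -.2 0 .05;0 0 -.25 0 .05;0 0 -.24 0 .05'
python3 -m inch '-.2 0 0 0 .05;-.3 0 0 0 .05;-.3 0 0 0 .05;-.3 .01 0 0 .05;-.3 .01 0 0 .05;-.3 .01 0 0 .05;-.3 .008 0 0 .05;-.3 0 0 0 .05'
python3 -m inch '-.28 0 0 0 .05;-.177 0 0 0 .05;0 0 0 0 .05;0 0 0 0 .05;0 0 0 0 .05;0 0 0 0 .05;0 0 0 0 .05;0 0 0 0 .05'
python3 - <<'E'
from h import *
print(rows((.5501,.1116),-90,.0785))
E
```

```text
time_s: 41.6
tcp_pos: [0.5566, -0.3003, 0.0327]
eef_rot: [-179.9, -0.0, -90.0]
contact_force: [1.0, -0.2, 1.5]
gripper_width: 0.0115
gripper_force: 0.5
time_s: 42.6
tcp_pos: [0.5554, -0.3001, 0.1517]
eef_rot: [180.0, 0.0, -90.0]
contact_force: [0.3, 0.1, -1.5]
gripper_width: 0.0101
gripper_force: 25.0
time_s: 43.6
tcp_pos: [0.5497, 0.0461, 0.1507]
eef_rot: [180.0, 0.0, -90.0]
contact_force: [0.8, 0.3, -2.5]
gripper_width: 0.0102
gripper_force: 25.0
time_s: 44.6
tcp_pos: [0.5505, 0.1131, 0.1502]
eef_rot: [-180.0, -0.0, -90.0]
contact_force: [0.6, 0.2, -2.4]
gripper_width: 0.0101
gripper_force: 25.0
([np.float64(0.01), np.float64(0.003), np.float64(0.478), ('spin', np.float64(-0.0001))], array([0.5505, 0.1131, 0.1502]), array([-180.  ,   -0.  ,  -90.04]))
```

```bash
python3 -m inch '.004 .003 .1 0 .05;0 0 .15 0 .05;0 0 .11 0 .05;0 0 .07 0 .05;0 0 .045 0 .05;0 0 0 0 .05;0 0 0 0 .05;0 0 0 0 .28'
python3 -m inch '0 0 0 0 .28;0 0 0 0 .28;0 0 0 0 .28;0 0 -.1 0 .28;0 0 -.2 0 .28;0 0 -.18 0 .28;.15 0 0 0 .3;.25 .01 0 0 .3'
python3 -m inch '.35 .01 0 0 .3;.35 .02 0 0 .3;.35 .02 0 0 .3;.35 .02 0 0 .3;.35 .02 0 0 .3;.35 .013 0 0 .3;.35 0 0 0 .3;.25 0 0 0 .3'
python3 -m inch '.124 0 0 0 .3;0 0 0 0 .3;0 0 0 0 .3;0 0 0 0 .3;0 0 0 0 .3;0 0 0 0 .3;0 0 0 0 .3;0 0 0 0 .3'
python3 - <<'E'
from h import *
print(rows((.5332,-.372),-90,.032))
a,c=wcam();cv2.imwrite("/tmp/w7.png",a);np.savez("/tmp/w7.npz",mtx=c[0],R=c[1],t=c[2])
for X in [(.5332,-.372,.058),(.4732,-.3714,.058),(.3888,-.3009,.058)]: print(np.round((np.array(proj(c,X,True))),1))
cv2.imwrite("pics/w7.png",a)
E
```

```text
time_s: 45.6
tcp_pos: [0.5503, 0.1129, 0.0794]
eef_rot: [-180.0, 0.0, -90.0]
contact_force: [-0.2, 0.3, 0.2]
gripper_width: 0.0157
gripper_force: 0.0
time_s: 46.6
tcp_pos: [0.5486, 0.0524, 0.1518]
eef_rot: [-179.9, 0.0, -89.9]
contact_force: [-0.1, -0.4, -0.3]
gripper_width: 0.0264
gripper_force: 0.0
time_s: 47.6
tcp_pos: [0.5318, -0.3548, 0.1509]
eef_rot: [180.0, 0.0, -90.1]
contact_force: [0.7, -0.4, 0.6]
gripper_width: 0.0261
gripper_force: 0.0
time_s: 48.6
tcp_pos: [0.5329, -0.3708, 0.1509]
eef_rot: [180.0, 0.0, -90.0]
contact_force: [0.2, 0.3, 0.2]
gripper_width: 0.0261
gripper_force: 0.0
([np.float64(0.008), np.float64(-0.002), np.float64(0.793), ('spin', np.float64(-0.0))], array([ 0.5329, -0.3708,  0.1509]), array([180.  ,   0.  , -90.02]))
[279.  209.1]
[351.5 209.8]
[429.  279.2]
```

View pics/w7.png

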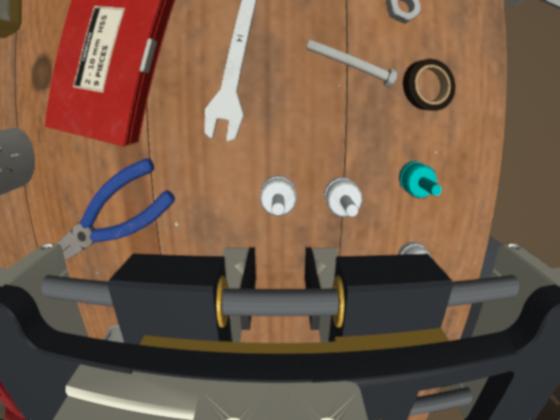

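The stem tops at (278,209) and (351,210) match the prediction, so I'll carry on.

```bash
python3 -m inch '.008 -.002 .2 0 .3;0 0 .25 0 .3;0 0 .2 0 .3;0 0 .1 0 .3;0 0 .043 0 .3;0 0 0 0 .3;0 0 0 0 .05;0 0 0 0 .05'
python3 -m inch '0 0 0 0 .05;0 0 0 0 .05;0 0 0 0 .05;0 0 0 0 .05;0 0 -.1 0 .05;0 0 -.2 0 .05;0 0 -.25 0 .05;0 0 -.24 0 .05'
python3 -m inch '-.2 0 0 0 .05;-.35 0 0 0 .05;-.35 -.02 0 0 .05;-.35 -.02 0 0 .05;-.35 -.02 0 0 .05;-.35 -.03 0 0 .05;-.35 -.023 0 0 .05;-.3 0 0 0 .05'
python3 -m inch '-.2 0 0 0 .05;-.08 0 0 0 .05;0 0 0 0 .05;0 0 0 0 .05;0 0 0 0 .05;0 0 0 0 .05;0 0 0 0 .05;0 0 0 0 .05'
python3 - <<'E'
from h import *
print(rows((.5501,.060),-90,.0785))
E
```

```text
time_s: 49.65
tcp_pos: [0.5338, -0.3723, 0.033]
eef_rot: [-179.9, -0.0, -90.0]
contact_force: [1.0, 0.5, 0.7]
gripper_width: 0.0114
gripper_force: 0.6
time_s: 50.65
tcp_pos: [0.5326, -0.3718, 0.1519]
eef_rot: [180.0, 0.0, -90.0]
contact_force: [0.8, 0.1, -1.8]
gripper_width: 0.0102
gripper_force: 25.0
time_s: 51.65
tcp_pos: [0.5498, 0.0198, 0.1509]
eef_rot: [180.0, 0.0, -90.0]
contact_force: [0.5, -0.2, -1.5]
gripper_width: 0.0099
gripper_force: 25.0
time_s: 52.65
tcp_pos: [0.5503, 0.0598, 0.1505]
eef_rot: [180.0, -0.0, -90.0]
contact_force: [-0.6, 0.2, -2.6]
gripper_width: 0.0104
gripper_force: 25.0
([np.float64(-0.001), np.float64(0.001), np.float64(0.48), ('spin', np.float64(-0.0001))], array([0.5503, 0.0598, 0.1505]), array([180.  ,  -0.  , -90.03]))
```

```bash
python3 -m inch '0 0 .1 0 .05;0 0 .15 0 .05;0 0 .11 0 .05;0 0 .07 0 .05;0 0 .047 0 .05;0 0 0 0 .05;0 0 0 0 .05;0 0 0 0 .28'
python3 -m inch '0 0 0 0 .28;0 0 0 0 .28;0 0 0 0 .28;0 0 -.1 0 .28;0 0 -.2 0 .28;0 0 -.18 0 .28;.15 .02 0 0 .3;.25 .05 0 0 .3'
python3 -m inch '.3 .07 0 0 .3;.3 .07 0 0 .3;.3 .07 0 0 .3;.3 .07 0 0 .3;.3 .07 0 0 .3;.3 .07 0 0 .3;.3 .023 0 0 .3;.25 0 0 0 .3'
python3 -m inch '.126 0 0 0 .3;0 0 0 0 .3;0 0 0 0 .3;0 0 0 0 .3;0 0 0 0 .3;0 0 0 0 .3;0 0 0 0 .3;0 0 0 0 .3'
python3 - <<'E'
from h import *
print(rows((.4732,-.3714),-90,.032))
a,c=wcam();cv2.imwrite("/tmp/w8.png",a)
E
```

```text
time_s: 53.65
tcp_pos: [0.5506, 0.0601, 0.0793]
eef_rot: [-180.0, 0.0, -90.0]
contact_force: [-0.4, -1.1, 0.2]
gripper_width: 0.0156
gripper_force: 0.0
time_s: 54.65
tcp_pos: [0.5399, -0.0004, 0.1518]
eef_rot: [-179.9, 0.0, -89.9]
contact_force: [0.9, -0.2, -0.5]
gripper_width: 0.0261
gripper_force: 0.0
time_s: 55.65
tcp_pos: [0.472, -0.3545, 0.1512]
eef_rot: [180.0, 0.0, -90.1]
contact_force: [1.1, -0.1, 0.4]
gripper_width: 0.0263
gripper_force: 0.0
time_s: 56.65
tcp_pos: [0.4732, -0.3714, 0.151]
eef_rot: [-180.0, -0.0, -90.0]
contact_force: [0.2, 0.7, 0.0]
gripper_width: 0.0265
gripper_force: 0.0
([np.float64(0.0), np.float64(0.0), np.float64(0.793), ('spin', np.float64(-0.0))], array([ 0.4732, -0.3714,  0.151 ]), array([-180.  ,   -0.  ,  -90.02]))
```

```bash
python3 -m inch '0 0 .2 0 .3;0 0 .25 0 .3;0 0 .2 0 .3;0 0 .1 0 .3;0 0 .043 0 .3;0 0 0 0 .3;0 0 0 0 .05;0 0 0 0 .05'
python3 -m inch '0 0 0 0 .05;0 0 0 0 .05;0 0 0 0 .05;0 0 0 0 .05;0 0 -.1 0 .05;0 0 -.2 0 .05;0 0 -.25 0 .05;0 0 -.24 0 .05'
python3 -m inch '-.2 0 0 0 .05;-.35 -.03 0 0 .05;-.35 -.03 0 0 .05;-.35 -.03 0 0 .05;-.35 -.03 0 0 .05;-.35 -.03 0 0 .05;-.35 -.019 0 0 .05;-.3 0 0 0 .05'
python3 -m inch '-.2 0 0 0 .05;-.076 0 0 0 .05;0 0 0 0 .05;0 0 0 0 .05;0 0 0 0 .05;0 0 0 0 .05;0 0 0 0 .05;0 0 0 0 .05'
python3 - <<'E'
from h import *
print(rows((.4985,.060),-90,.0785))
E
```

```text
time_s: 57.7
tcp_pos: [0.4737, -0.3716, 0.033]
eef_rot: [-179.9, -0.0, -90.0]
contact_force: [0.1, -0.1, 0.3]
gripper_width: 0.0119
gripper_force: 0.0
time_s: 58.7
tcp_pos: [0.4733, -0.3715, 0.1529]
eef_rot: [-179.9, -0.0, -90.0]
contact_force: [0.5, -0.5, -0.2]
gripper_width: 0.0045
gripper_force: 0.0
time_s: 59.7
tcp_pos: [0.4989, 0.0205, 0.1519]
eef_rot: [-179.9, 0.0, -90.0]
contact_force: [0.7, 0.3, 0.3]
gripper_width: 0.0044
gripper_force: 0.0
time_s: 60.7
tcp_pos: [0.4987, 0.0598, 0.1505]
eef_rot: [180.0, -0.0, -90.0]
contact_force: [0.1, 0.1, 0.9]
gripper_width: 0.0046
gripper_force: 0.0
([np.float64(-0.001), np.float64(0.001), np.float64(0.48), ('spin', np.float64(-0.0001))], array([0.4987, 0.0598, 0.1505]), array([180.  ,  -0.  , -90.04]))
```

The grasp came up empty, so that plug was probably knocked aside. I'll look at it in the w8 frame and a fresh top view.

```bash
python3 - <<'E'
from h import *
a,c=wcam("top");np.savez("/tmp/top.npz",mtx=c[0],R=c[1],t=c[2])
w=cv2.imread("/tmp/w8.png")
l=cv2.resize(w[150:300,200:500],(400,200),interpolation=cv2.INTER_CUBIC)
r=cv2.resize(a[190:290,310:430],(480,400),interpolation=cv2.INTER_CUBIC)
p=np.zeros((400,800,3),np.uint8);p[:200,:320]=l[:, :320];p[:,320:]=r
cv2.imwrite("pics/cmp.png",p)
E
```

```text
(no output)
```

View pics/cmp.png

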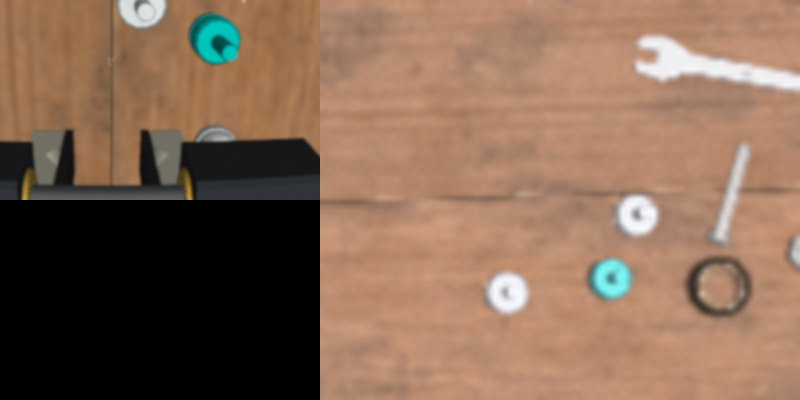

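The plug now stands at (637,215) in the right panel, beside the turquoise one. p5 is still at (507,293).

```bash
python3 - <<'E'
from h import *
ct=cam("top");
for u,v in [(637,215),(507,293),(611,279)]:
    print(ray(ct,(310+(u-320)/4-.4,190+v/4-.4),.03).round(4))
# w8: same orientation as w7, camera moved with the TCP
K,R,t=cam("w7"); o=-R.T@t; o2=o+np.array([.4732-.5329,-.3714+.3708,0])
print(ray((K,R,-R@o2),(200+144*.75,150+10*.75),.058,True).round(4))
print(rows((.46,-.42),-90,.032))
E
```

```text
[ 0.4502 -0.4139  0.03  ]
[ 0.3882 -0.3014  0.03  ]
[ 0.3974 -0.389   0.03  ]
[ 0.4508 -0.415   0.058 ]
([np.float64(3.199), np.float64(0.256), np.float64(0.79), ('spin', np.float64(-0.0001))], array([0.4987, 0.0599, 0.1505]), array([179.99,  -0.  , -90.03]))
```

```bash
python3 -m inch '.2 .02 0 0 .3;.35 .05 0 0 .3;.35 .05 0 0 .3;.35 .05 0 0 .3;.35 .05 0 0 .3;.35 .05 0 0 .3;.35 .05 0 0 .3;.35 .001 0 0 .3'
python3 -m inch '.35 0 0 0 .3;.165 0 0 0 .3;0 0 0 0 .3;0 0 0 0 .3;0 0 0 0 .3;0 0 0 0 .3;0 0 0 0 .3;0 0 0 0 .3'
python3 - <<'E'
from h import *
print(rows((.4506,-.4148),-90,.032))
a,c=wcam();np.savez("/tmp/w9.npz",mtx=c[0],R=c[1],t=c[2])
u,v=np.array(proj(c,(.4506,-.4148,.058),True));print(u,v)
# bright stem top near prediction
cv2.imwrite("pics/w9.png",cv2.resize(a[150:270,200:400],None,fx=4,fy=4,interpolation=cv2.INTER_CUBIC))
E
```

```text
time_s: 61.75
tcp_pos: [0.4499, -0.3392, 0.1507]
eef_rot: [-180.0, -0.0, -90.0]
contact_force: [1.3, 1.1, 0.1]
gripper_width: 0.0264
gripper_force: 0.0
time_s: 62.75
tcp_pos: [0.4505, -0.4145, 0.1506]
eef_rot: [-180.0, -0.0, -90.0]
contact_force: [-0.6, -0.2, 1.1]
gripper_width: 0.0264
gripper_force: 0.0
([np.float64(0.002), np.float64(-0.001), np.float64(0.791), ('spin', np.float64(0.0))], array([ 0.4505, -0.4145,  0.1506]), array([-179.99,   -0.  ,  -89.99]))
279.2735308414333 210.33513481896046
```

View pics/w9.png

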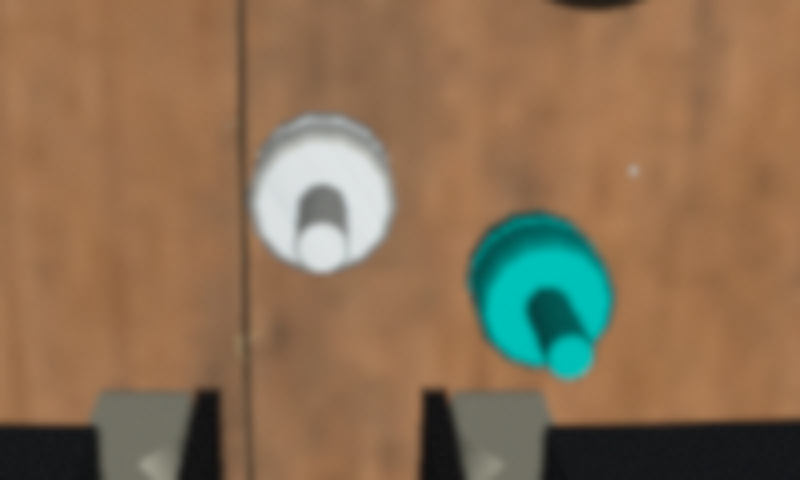

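The stem top at (322,248) is within about 1 px of prediction, so I'll pick it up.

```bash
python3 -m inch '.004 .002 .2 0 .3;0 0 .25 0 .3;0 0 .2 0 .3;0 0 .1 0 .3;0 0 .041 0 .3;0 0 0 0 .3;0 0 0 0 .05;0 0 0 0 .05'
python3 -m inch '0 0 0 0 .05;0 0 0 0 .05;0 0 0 0 .05;0 0 0 0 .05;0 0 -.1 0 .05;0 0 -.2 0 .05;0 0 -.25 0 .05;0 0 -.24 0 .05'
python3 -m inch '-.2 -.02 0 0 .05;-.35 -.05 0 0 .05;-.35 -.05 0 0 .05;-.35 -.05 0 0 .05;-.35 -.05 0 0 .05;-.35 -.05 0 0 .05;-.35 -.049 0 0 .05;-.35 0 0 0 .05'
python3 -m inch '-.3 0 0 0 .05;-.215 0 0 0 .05;0 0 0 0 .05;0 0 0 0 .05;0 0 0 0 .05;0 0 0 0 .05;0 0 0 0 .05;0 0 0 0 .05'
python3 - <<'E'
from h import *
print(rows((.4985,.060),-90,.0785))
E
```

```text
time_s: 63.8
tcp_pos: [0.4506, -0.4156, 0.0328]
eef_rot: [-179.9, -0.0, -90.0]
contact_force: [0.1, 0.8, 0.9]
gripper_width: 0.0114
gripper_force: 0.0
time_s: 64.8
tcp_pos: [0.4498, -0.4152, 0.1521]
eef_rot: [180.0, 0.0, -90.0]
contact_force: [0.3, -0.3, -1.5]
gripper_width: 0.0108
gripper_force: 25.0
time_s: 65.8
tcp_pos: [0.4982, -0.0161, 0.1511]
eef_rot: [-180.0, 0.0, -90.0]
contact_force: [0.2, -0.1, -2.3]
gripper_width: 0.0102
gripper_force: 25.0
time_s: 66.8
tcp_pos: [0.4981, 0.0591, 0.1503]
eef_rot: [180.0, -0.0, -90.0]
contact_force: [0.0, -0.3, -2.7]
gripper_width: 0.0103
gripper_force: 25.0
([np.float64(-0.006), np.float64(-0.003), np.float64(0.479), ('spin', np.float64(-0.0001))], array([0.4981, 0.0591, 0.1503]), array([179.99,  -0.  , -90.05]))
```

```bash
python3 -m inch '-.006 -.003 .1 0 .05;0 0 .15 0 .05;0 0 .11 0 .05;0 0 .07 0 .05;0 0 .046 0 .05;0 0 0 0 .05;0 0 0 0 .05;0 0 0 0 .22'
python3 -m inch '0 0 0 0 .22;0 0 0 0 .22;0 0 0 0 .22;0 0 -.1 0 .22;0 0 -.2 0 .22;0 0 -.18 0 .22;.15 .05 0 0 .3;.25 .08 0 0 .3'
python3 -m inch '.3 .1 0 0 .3;.3 .1 0 0 .3;.3 .1 0 0 .3;.3 .1 0 0 .3;.3 .1 0 0 .3;.3 .1 0 0 .3;.15 .001 0 0 .3;.056 0 0 0 .3'
python3 -m inch '0 0 0 0 .3;0 0 0 0 .3;0 0 0 0 .3;0 0 0 0 .3;0 0 0 0 .3;0 0 0 0 .3;0 0 0 0 .3;0 0 0 0 .3'
python3 - <<'E'
from h import *
print(rows((.3888,-.3009),-90,.032))
a,c=wcam();u,v=proj(c,(.3888,-.3009,.058),True);u,v=int(u),int(v)
g=a[v-15:v+16,u-15:u+16].min(2);print(u,v);n,l,st,ce=cv2.connectedComponentsWithStats((g>185).astype(np.uint8));print(st,ce)
E
```

```text
time_s: 67.8
tcp_pos: [0.4989, 0.0604, 0.0793]
eef_rot: [-180.0, 0.0, -90.0]
contact_force: [-0.5, 0.4, -0.4]
gripper_width: 0.0154
gripper_force: 0.0
time_s: 68.8
tcp_pos: [0.4787, -0.0002, 0.1515]
eef_rot: [-180.0, 0.0, -89.9]
contact_force: [0.5, -0.9, 0.3]
gripper_width: 0.0259
gripper_force: 0.0
time_s: 69.8
tcp_pos: [0.3876, -0.3019, 0.1508]
eef_rot: [180.0, 0.0, -90.2]
contact_force: [-0.5, -0.3, 0.1]
gripper_width: 0.0263
gripper_force: 0.0
time_s: 70.8
tcp_pos: [0.3887, -0.3006, 0.1509]
eef_rot: [180.0, 0.0, -90.0]
contact_force: [-0.2, -0.3, -2.0]
gripper_width: 0.0263
gripper_force: 0.0
([np.float64(0.002), np.float64(-0.001), np.float64(0.793), ('spin', np.float64(-0.0001))], array([ 0.3887, -0.3006,  0.1509]), array([179.99,   0.  , -90.02]))
279 210
[[  0   0  31  31 556]
 [  0   0  31  21 405]] [[14.6852518  19.04676259]
 [15.43209877  9.44444444]]
```

```bash
python3 -m inch '.002 -.001 .2 0 .3;0 0 .25 0 .3;0 0 .2 0 .3;0 0 .1 0 .3;0 0 .043 0 .3;0 0 0 0 .3;0 0 0 0 .05;0 0 0 0 .05'
python3 -m inch '0 0 0 0 .05;0 0 0 0 .05;0 0 0 0 .05;0 0 0 0 .05;0 0 -.1 0 .05;0 0 -.2 0 .05;0 0 -.25 0 .05;0 0 -.24 0 .05'
python3 -m inch '-.2 -.05 0 0 .05;-.3 -.1 0 0 .05;-.3 -.1 0 0 .05;-.3 -.1 0 0 .05;-.3 -.1 0 0 .05;-.3 -.1 0 0 .05;-.3 -.1 0 0 .05;-.3 -.081 0 0 .05'
python3 -m inch '-.25 0 0 0 .05;-.2 0 0 0 .05;0 0 0 0 .05;0 0 0 0 .05;0 0 0 0 .05;0 0 0 0 .05;0 0 0 0 .05;0 0 0 0 .05'
python3 - <<'E'
from h import *
print(rows((.4985,.1116),-90,.0785))
E
```

```text
time_s: 71.85
tcp_pos: [0.3894, -0.301, 0.0327]
eef_rot: [-179.9, -0.0, -90.0]
contact_force: [-0.5, 0.0, 1.3]
gripper_width: 0.0119
gripper_force: 0.6
time_s: 72.85
tcp_pos: [0.3885, -0.3006, 0.1513]
eef_rot: [180.0, 0.0, -90.0]
contact_force: [0.4, -0.6, -2.4]
gripper_width: 0.0099
gripper_force: 25.0
time_s: 73.85
tcp_pos: [0.4986, 0.0457, 0.1502]
eef_rot: [180.0, 0.0, -90.0]
contact_force: [0.6, -1.1, -1.8]
gripper_width: 0.0103
gripper_force: 25.0
time_s: 74.85
tcp_pos: [0.4987, 0.1113, 0.1505]
eef_rot: [-180.0, 0.0, -90.0]
contact_force: [1.2, 0.1, -1.8]
gripper_width: 0.0103
gripper_force: 25.0
([np.float64(-0.002), np.float64(0.002), np.float64(0.48), ('spin', np.float64(-0.0001))], array([0.4987, 0.1113, 0.1505]), array([-180.  ,    0.  ,  -90.04]))
```

```bash
python3 -m inch '-.002 .002 .1 0 .05;0 0 .15 0 .05;0 0 .11 0 .05;0 0 .07 0 .05;0 0 .047 0 .05;0 0 0 0 .05;0 0 0 0 .05;0 0 0 0 .24'
python3 -m inch '0 0 0 0 .24;0 0 0 0 .24;0 0 0 0 .24;0 0 -.1 0 .24;0 0 -.2 0 .24;0 0 -.3 0 .24;0 0 -.3 0 .3;-.12 -.02 0 0 .4'
python3 -m inch '-.25 -.05 0 0 .4;-.25 -.05 0 0 .4;-.25 -.05 0 0 .4;-.1 0 0 0 .4;0 0 0 0 .4;0 0 0 0 .4;0 0 0 0 .4;0 0 0 0 .4'
python3 - <<'E'
from h import *
print(rows((.5405,.3593),-90,.15))
a,c=wcam();cv2.imwrite("/tmp/w10.png",a);np.savez("/tmp/w10.npz",mtx=c[0],R=c[1],t=c[2])
t,k=wcam("top")
p=np.zeros((600,800,3),np.uint8);p[:400]=cv2.resize(a[0:200,80:480],(800,400),interpolation=cv2.INTER_CUBIC)
p[400:]=cv2.resize(t[190:265,130:430],(800,200),interpolation=cv2.INTER_CUBIC)
cv2.imwrite("pics/w10.png",p);cv2.imwrite("/tmp/t10.png",t);print(proj(c,(.5243,.0858,.104),True))
E
```

```text
time_s: 75.85
tcp_pos: [0.4988, 0.112, 0.0793]
eef_rot: [-180.0, 0.0, -90.0]
contact_force: [0.5, -0.3, -0.4]
gripper_width: 0.0159
gripper_force: 0.0
time_s: 76.85
tcp_pos: [0.5034, 0.1305, 0.2192]
eef_rot: [-179.6, 0.2, -90.1]
contact_force: [-0.6, 0.2, -0.1]
gripper_width: 0.0311
gripper_force: 0.0
time_s: 77.85
tcp_pos: [0.524, 0.2568, 0.2142]
eef_rot: [-180.0, 0.0, -90.1]
contact_force: [0.4, -0.6, 0.1]
gripper_width: 0.0352
gripper_force: 0.0
([np.float64(-0.684), np.float64(-0.11), np.float64(0.428), ('spin', np.float64(-0.0002))], array([0.524 , 0.2568, 0.2142]), array([-1.7999e+02,  1.0000e-02, -9.0060e+01]))
(np.float64(278.8471816391471), np.float64(4.396595003814696))
```

View pics/w10.png

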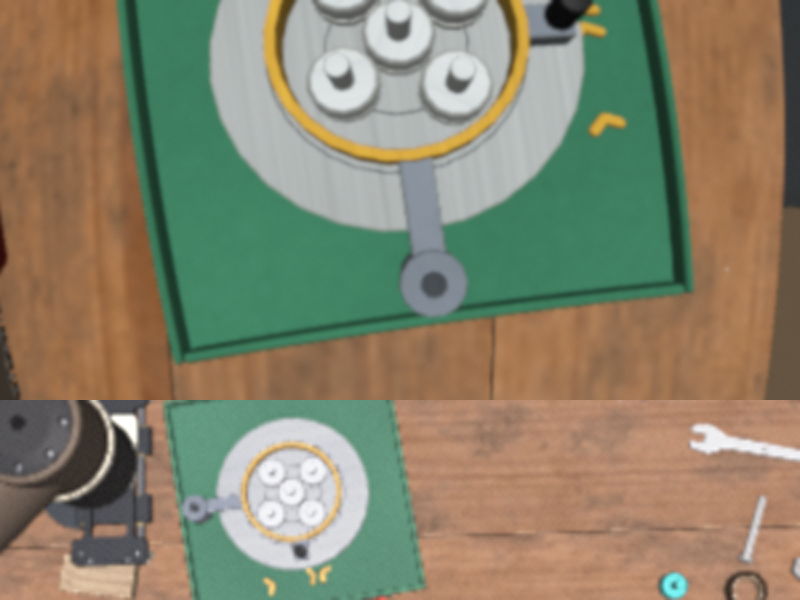

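The picture shows five plugs upright in the ring, with the centre plug at (398,35) and the four others evenly round it. The chips are in the moat. Now for the weight.

```bash
python3 -m inch '-.2 -.03 0 0 .5;-.25 -.04 0 0 .5;-.234 -.04 0 0 .5;0 0 .25 0 .5;0 0 .25 0 .5;0 0 .25 0 .5;0 0 .2 0 .5;0 0 .15 0 .5'
python3 - <<'E'
from h import *
print(rows((.5405,.3593),-90,.0185))
E
python3 -m inch '0 0 .12 0 .5;0 0 .06 0 .5;0 0 .025 0 .5;0 0 0 0 .5;0 0 0 0 .1;0 0 0 0 .1;0 0 0 0 .1;0 0 0 0 .1' 20
python3 -m inch '0 0 0 0 .1;0 0 0 0 .1;0 0 0 0 .1;0 0 0 0 .1;0 0 0 0 .1;0 0 0 0 .1;0 0 0 0 .1;0 0 0 0 .1' 45
python3 - <<'E'
from h import *
print(rows((.5405,.3593),-90,.0185))
E
```

```text
time_s: 78.95
tcp_pos: [0.5402, 0.3594, 0.0474]
eef_rot: [179.9, -0.1, -90.0]
contact_force: [0.3, -0.4, 0.0]
gripper_width: 0.044
gripper_force: 0.0
([np.float64(0.001), np.float64(-0.002), np.float64(0.193), ('spin', np.float64(-0.0001))], array([0.5402, 0.3594, 0.0474]), array([ 1.7995e+02, -6.0000e-02, -9.0030e+01]))
time_s: 79.95
tcp_pos: [0.5407, 0.3601, 0.0186]
eef_rot: [-180.0, 0.0, -90.0]
contact_force: [0.4, 0.6, 1.2]
gripper_width: 0.0175
gripper_force: 20.0
time_s: 80.95
tcp_pos: [0.5407, 0.3601, 0.0185]
eef_rot: [-180.0, 0.0, -90.0]
contact_force: [-0.1, -0.3, 5.7]
gripper_width: 0.0172
gripper_force: 45.0
([np.float64(0.006), np.float64(0.001), np.float64(0.0), ('spin', np.float64(-0.0))], array([0.5407, 0.3601, 0.0185]), array([-1.7997e+02,  2.0000e-02, -9.0010e+01]))
```

```bash
python3 -m inch '0 0 -.1 0 .1;0 0 -.2 0 .1;0 0 -.25 0 .1;0 0 -.25 0 .1;0 0 -.2 0 .1;0 0 -.077 0 .1;0 0 0 0 .1;0 0 0 0 .1'
python3 -m inch '.12 .01 0 0 .1;.22 .02 0 0 .1;.25 .02 0 0 .1;.25 .02 0 0 .1;.25 .02 0 0 .1;.25 .019 0 0 .1;.25 0 0 0 .1;.15 0 0 0 .1'
python3 -m inch '.089 0 0 0 .1;0 0 0 0 .1;0 0 0 0 .1;0 0 0 0 .1;0 0 0 0 .1;0 0 0 0 .1;0 0 0 0 .1;0 0 0 0 .1'
python3 - <<'E'
from h import *
print(rows((.5243,.0858),-90,.1235))
E
```

```text
time_s: 81.95
tcp_pos: [0.5394, 0.3592, 0.1776]
eef_rot: [179.8, -0.1, -90.0]
contact_force: [-0.5, 0.2, -8.5]
gripper_width: 0.0171
gripper_force: 45.0
time_s: 82.95
tcp_pos: [0.5228, 0.0964, 0.1789]
eef_rot: [179.9, -0.1, -90.1]
contact_force: [1.7, 0.9, -8.8]
gripper_width: 0.0172
gripper_force: 45.0
time_s: 83.95
tcp_pos: [0.5241, 0.0857, 0.1798]
eef_rot: [-180.0, -0.0, -90.0]
contact_force: [-0.5, -0.6, -8.2]
gripper_width: 0.0171
gripper_force: 45.0
([np.float64(-0.001), np.float64(-0.002), np.float64(0.375), ('spin', np.float64(-0.0))], array([0.5241, 0.0857, 0.1798]), array([-180.  ,   -0.  ,  -90.02]))
```

```bash
python3 -m inch '0 0 .1 0 .1;0 0 .1 0 .1;0 0 .08 0 .1;0 0 .05 0 .1;0 0 .03 0 .1;0 0 .015 0 .1;0 0 0 0 .1;0 0 0 0 .1'
python3 -m inch '0 0 .004 0 .1;0 0 0 0 .1;0 0 0 0 .1;0 0 0 0 .1;0 0 0 0 .1;0 0 0 0 .1;0 0 0 0 .1;0 0 0 0 .1'
```

```text
time_s: 84.95
tcp_pos: [0.5243, 0.0857, 0.1239]
eef_rot: [-180.0, 0.0, -90.0]
contact_force: [-0.1, -0.0, -8.4]
gripper_width: 0.0172
gripper_force: 45.0
time_s: 85.95
tcp_pos: [0.524, 0.0856, 0.1229]
eef_rot: [-180.0, -0.0, -90.0]
contact_force: [-0.8, 0.1, -8.8]
gripper_width: 0.017
gripper_force: 45.0
```

Not touching yet, so I'll lower it in small steps.

```bash
python3 -m inch '0 0 .004 0 .1;0 0 0 0 .1;0 0 0 0 .1;0 0 0 0 .1;0 0 0 0 .1;0 0 0 0 .1;0 0 0 0 .1;0 0 0 0 .1'
python3 -m inch '0 0 .004 0 .1;0 0 0 0 .1;0 0 0 0 .1;0 0 0 0 .1;0 0 0 0 .1;0 0 0 0 .1;0 0 0 0 .1;0 0 0 0 .1'
```

```text
time_s: 86.95
tcp_pos: [0.5242, 0.0856, 0.1225]
eef_rot: [-180.0, 0.0, -90.0]
contact_force: [-3.1, 0.3, -0.8]
gripper_width: 0.017
gripper_force: 45.0
time_s: 87.95
tcp_pos: [0.5243, 0.0856, 0.1225]
eef_rot: [-180.0, 0.0, -90.0]
contact_force: [-5.1, 0.3, 5.3]
gripper_width: 0.0168
gripper_force: 45.0
```

```bash
python3 -m inch '0 0 -.003 0 .1;0 0 0 0 .1;0 0 0 0 .35;0 0 0 0 .35;0 0 0 0 .35;0 0 0 0 .35;0 0 0 0 .35;0 0 0 0 .35'
python3 -m inch '0 0 -.1 0 .35;0 0 -.2 0 .35;0 0 -.3 0 .35;0 0 -.2 0 .35;-.2 0 0 0 .35;-.3 0 0 0 .35;-.3 0 0 0 .35;-.3 0 0 0 .35'
python3 -m inch '-.3 0 0 0 .35;-.3 0 0 0 .35;-.15 0 0 0 .35;0 0 0 0 .35;0 0 0 0 .35;0 0 0 0 .35;0 0 0 0 .35;0 0 0 0 .35'
python3 - <<'E'
from h import *
t,c=wcam("top");cv2.imwrite("/tmp/tf.png",t);s,k=wcam("scene")
p=proj(c,(.5243,.0858,.118),0);print("pred disc",p)
def disc(img):
    h=cv2.cvtColor(img,cv2.COLOR_BGR2HSV);m=((h[...,2]<100)&(h[...,1]<100)).astype(np.uint8)
    n,l,st,ce=cv2.connectedComponentsWithStats(m);i=l[int(p[1])+6,int(p[0])+6];return i,st[i],ce[i]
print(disc(t))
# scene: disc edge heights left/right
q=[proj(k,(.5243+.05*np.cos(a),.0858+.05*np.sin(a),.118),0) for a in np.linspace(0,6.28,9)];q=np.array(q);print("scene pred bbox",q.min(0),q.max(0))
h=cv2.cvtColor(s,cv2.COLOR_BGR2HSV);m=((h[...,2]<110)&(h[...,1]<110)).astype(np.uint8);n,l,st,ce=cv2.connectedComponentsWithStats(m);i=l[int(q[:,1].mean())+3,int(q[:,0].mean())+9];print(i,st[i],ce[i])
E
```

```text
time_s: 88.95
tcp_pos: [0.5241, 0.0856, 0.1222]
eef_rot: [-180.0, 0.0, -90.0]
contact_force: [0.1, -0.5, -0.3]
gripper_width: 0.0306
gripper_force: 0.0
time_s: 89.95
tcp_pos: [0.5241, 0.252, 0.2437]
eef_rot: [-179.9, 0.0, -90.0]
contact_force: [0.7, 0.5, 0.1]
gripper_width: 0.0307
gripper_force: 0.0
time_s: 90.95
tcp_pos: [0.5243, 0.3627, 0.2424]
eef_rot: [-180.0, 0.0, -90.1]
contact_force: [0.6, -0.4, -0.6]
gripper_width: 0.0309
gripper_force: 0.0
pred disc (np.float64(237.6431323739015), np.float64(222.73511826909393))
(np.int32(147), array([223, 209,  30,  29, 577], dtype=int32), array([237.4627383 , 223.18717504]))
scene pred bbox [205.55531867 184.45398423] [240.89320517 205.99202013]
2382 [193 178  63  33 818] [222.67359413 195.77506112]
```

```bash
python3 -c "from plant import *;print(close_job())"
```

```text
the job is handed in; nothing more can be done
None
```

The job is handed in at about 91 s of the 210 s allowed: all three chips are in the tray, the ring is home, five plugs stand in the ring (one central, four evenly round it), the weight measured centred on their stems, and the block lies clear on the bench; one plug was knocked aside mid-run and regrasped, and the verdict was not shown to me.

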